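# Set the kiln-prop chest right

### The job

Flip the hasp of the kiln-prop chest off its staple, well back past upright, and only then raise the lid until it stands nearly upright. Take the one short prop out of the chest and put it in the wooden odds tray, and lay every full-length prop that stands on the bench on its side in a free cradle, centred on both saddles, so that all full-length props lie in the chest, one to a cradle. Then shut the lid fully and swing the hasp back down over its staple; leave the mug and the bowl in front of it where they are.

Things in the scene. Friction and masses are not known exactly. Their poses are not given: they have to be found in the camera images.
- chest: Plywood kiln-prop chest, fixed; outside 200 (x) x 300 (y) mm, rim 76 mm up, walls 8, floor 10 mm. Origin: centre of its underside; x to the back (hinge side), y left, z up. Three cradles at y = -80, 0, +80 mm, each two V saddles at x = -28 and +28 mm (10 mm thick, tops 42 mm above the bench) on which a prop lies along chest x; finger room between and beside the saddles
- lid (a joint): Hinge of the 12 mm plywood lid (0.4 kg, 200 x 300 mm) along the chest's back rim, axis along chest y: 0 shut, grows to 1.75 as the front edge rises, 1.57 upright. Stiff: stays where it is left, takes about 5 N at the knob
- lid_knob (a point): Centre of the lid's dark wooden ball knob, 22 mm diameter, on a 10 mm stem that sticks out in front of the lid's front edge: shut, it is 122 mm in front of the chest's centre (chest x = -122), at chest y = -40, 94.5 mm above the bench. It moves with the lid, 223 mm from the hinge axis
- lid_hinge (a point): Point of the lid's hinge axis at the same chest y as the lid knob (chest x = +100, y = -40, 76.5 mm above the bench)
- hasp (a joint): Hinge of the hasp, a slotted steel strap 60 x 28 x 3 mm hinged on the lid near its front left corner, axis along chest y: 0 is forward over the staple (standing on a bracket on the chest's front), grows to 2.5 as its free end is lifted and swung back over the lid, 1.57 straight up from the lid. Stays where it is left, takes about 1 N at its ball
- hasp_knob (a point): Centre of the dark steel ball, 18 mm diameter, on a 7 mm bent stem at the hasp's free end: with hasp and lid shut it is at chest x = -143, y = +90, 113.5 mm above the bench. 80.5 mm from the hasp's hinge axis
- hasp_hinge (a point): Point of the hasp's hinge axis in line with its ball (lid shut: chest x = -65, y = +90, 93.5 mm above the bench)
- cradle0 (a point): Cradle 0: the place where the centre of a prop lies when it rests in this cradle, 50 mm above the bench; axes as the chest's
- cradle1 (a point): Cradle 1: the place where the centre of a prop lies when it rests in this cradle, 50 mm above the bench; axes as the chest's
- cradle2 (a point): Cradle 2: the place where the centre of a prop lies when it rests in this cradle, 50 mm above the bench; axes as the chest's
- propA: Kiln prop: unglazed buff ceramic tube, open at both ends, 44 mm outside diameter, 30 mm bore, 120 mm long, 0.25 kg, standing on the bench to the right of the chest at the start. Origin: centre of the end it starts on; its own z runs along the tube
- propB: Kiln prop: unglazed buff ceramic tube, open at both ends, 44 mm outside diameter, 30 mm bore, 120 mm long, 0.25 kg, standing on the bench to the right of the chest at the start. May be absent. Origin: centre of the end it starts on; its own z runs along the tube
- propC: Kiln prop: unglazed buff ceramic tube, open at both ends, 44 mm outside diameter, 30 mm bore, 120 mm long, 0.25 kg, standing on the bench to the right of the chest at the start. May be absent. Origin: centre of the end it starts on; its own z runs along the tube
- propD: Kiln prop: unglazed buff ceramic tube, open at both ends, 44 mm outside diameter, 30 mm bore, 120 mm long, 0.25 kg, already lying in a cradle of the chest at the start. May be absent. Origin: mid length on the axis; its own x runs along the tube
- propE: Kiln prop: unglazed buff ceramic tube, open at both ends, 44 mm outside diameter, 30 mm bore, 120 mm long, 0.25 kg, already lying in a cradle of the chest at the start. May be absent. Origin: mid length on the axis; its own x runs along the tube
- propA_center (a point): Centre of propA, mid length on the tube's axis; axes as the body's
- propB_center (a point): Centre of propB, mid length on the tube's axis; axes as the body's
- propC_center (a point): Centre of propC, mid length on the tube's axis; axes as the body's
- odd: Kiln prop: unglazed buff ceramic tube, open at both ends, 44 mm outside diameter, 30 mm bore, only 80 mm long: the odd one, lying in one of the chest's cradles at the start. 0.17 kg. Origin: mid length on the axis; its own x runs along the tube
- tray: Open wooden tray for odd pieces, empty, fixed to the bench to the left of the chest: outside 150 mm (its x) by 130 mm (its y), 35 mm high, walls and floor 6 mm. Origin: centre of its underside
- mug: Blue mug, 80 mm across, 90 mm high, in front of the chest on the right; a bystander. Origin: centre of its foot
- bowl: Terracotta bowl, 130 mm across, 60 mm high, in front of the chest on the left; a bystander. Origin: centre of its foot

How it is judged:
By the outcome, as a careful person would: the job done as asked, in the order asked, and still so for the second after the job is handed in, with the robot touching nothing.
Of propB, propC, propD, propE only 1 to 2 are there at a start; the rules pass over those that are not, and their reading is None.
At some moment in a run one of propA, propB, propC may be knocked a few centimetres aside while the robot is not near it.
It also fails if it takes over 210 s, if anything falls off the work surface, if the arm or the gripper's body presses on something with over 40 N, if the wrist force passes 120 N, or if a joint passes its speed limit or range.

### The arm

A 7-joint arm with a two-finger parallel gripper is mounted at the origin on the work surface. World frame = base frame: x ahead of the robot, y to its left, z up, the work surface at z = 0. Lengths are in m, angles in degrees, forces in N, time in s.
With the tool pointing down it reaches from about 0.35 to 0.9 m from the base axis. Payload 19.9 kg.
Tool frame: the origin (TCP) lies midway between the tips of the shut fingers; the grasp point (between the pads) lies 19 mm behind it (hold_point_z is the distance from the TCP to the grasp point, in m); z points along the fingers, y is the line along which they close (so a half turn about z gives the same grasp; the last joint's range is limited). The gripper opens to 94 mm and grips with 3 to 60 N. Pads are 16 mm wide; open, the fingers measure 119 mm over their backs; the gripper's body (75 mm by 177 mm) begins 78 mm behind the grasp point.
Start: joints at [-65.747, 23.915, -0.59, 92.452, 0.269, 63.638, -3.037], TCP at [0.28, 0.559, 0.205] pointing down, gripper open.
Joint ranges: [-161.28, 161.28], [-22.2, 115.67], [-73.04, 71.86], [3.21, 147.25], [-68.34, 248.33], [10.77, 114.83], [-161.83, 161.83]. Speed limits (degrees/s): [108.29, 108.29, 136.94, 136.94, 172.46, 172.46, 172.46].

### API

Orientations are given as a 3x3 rotation matrix whose columns are the frame's x, y, z axes.
In Python, from cell import observe, snapshot, finish_job, hold_point_z gives the robot as it stands.
- The arm moves only by the tool carry_out, never from a script. Its argument "targets" is one flat list of numbers, 7 for each row, row after row: the turn, a rotation vector about the tool's x, y, z in rad, then the shift along the tool's x, y, z in cm, then the opening, from 0 (shut) to 1 (fully open). A call has 1 to 20 rows; each row shifts and turns the commanded pose from where the row before left it, along the tool's axes as they then stand; what a row does not reach is not made up. A row lasts 1/8 s, in which the tool goes at most 62.5 mm and 10.7 degrees, less where a joint would pass 70% of its speed; a pose out of reach is approached as far as the arm can. A call is refused whole if a number of a shift passes 6.25 or a number of a turn 0.188, either way. A call with a gripper value outside its range is refused whole. The fingers move at their own pace and stop on an object; "squeeze" is the grip in N (left out, the last holds). Time passes only in rows, so rows that do not move let the fingers close. It gives the time, the measured TCP pose, the force, the opening and the grip force at its end, in the units of the state.
- observe(): the state, without advancing time (a new reading comes with each control period).
- snapshot(name): name is "side" or "top" or "wrist"; returns a dict with "pixels" (384x512x3 uint8, red, green, blue), "z_map" (384x512 float32, m along the optical axis (not along the pixel's ray), 0 where there is no reading), "fx", "fy", "cx", "cy" (pixels), "extrinsics" (4x4, takes a point from world to camera coordinates); the wrist camera has in their place "mount" (4x4, takes a point from camera to tool coordinates, whose origin is the TCP and whose axes are the flange's). Camera axes: x right, y down, z forward; pixel columns grow to the right and rows downward; lengths in m; the calibration is good to about 2 mm. A picture is of the moment at which its call begins: read the wrist's pose just before it.
- finish_job(): hands the job in; it is judged then, once.
The state is a dict: "time_s": time; "joint_positions": joint angles; "qd": joint speeds; "joint_torque": joint torques, N m; "tool_pos": TCP position; "tcp_rot": TCP orientation; "wrist_force": force on the tool from outside, world axes, zero at the start; "torque": the same for the moment, N m; "width": opening from 0.0 (shut) to 1.0 (fully open); "grasp_force": force on a finger pad.
Only numpy, scipy, OpenCV 4.12 (cv2) and the standard library are available. Lean on these libraries where they do the work, as an engineer would, in place of code of your own. Each camera call takes 0.05 s, during which the arm holds its last target. There are 200 camera calls.

## Working session

There is one attempt and no reset: what is moved stays moved. The work goes in short steps, Python scripts to look and compute and a tool call to move; the robot and the scene stay as the last step left them, time stands still between calls to the robot, and variables do not carry over. Pictures are saved under pics/ and viewed, at most 14 in all, crops included, and the job is handed in when it is done.

Besides the shell and the picture viewer there is one more tool, called after "Emit:" as name(argument=value, ...) on one line, values as JSON. carry_out: Moves the arm, as the interface text tells. Its arguments: {"type":"object","properties":{"targets":{"type":"array","items":{"type":"number"}},"squeeze":{"type":"number"}},"required":["targets"]}

```bash
ls; mkdir -p pics
cat > h.py <<'E'
import numpy as np, cv2
from cell import observe, snapshot, finish_job, hold_point_z
def save(name,out):
    s=snapshot(name); cv2.imwrite('pics/'+out,cv2.cvtColor(s['pixels'],cv2.COLOR_RGB2BGR)); return s
def world(s,T=None):
    "per-pixel world points; T = tool pose for wrist"
    z=s['z_map']; v,u=np.mgrid[:z.shape[0],:z.shape[1]]
    P=np.stack([(u-s['cx'])/s['fx']*z,(v-s['cy'])/s['fy']*z,z],-1)
    M=np.linalg.inv(s['extrinsics']) if 'extrinsics' in s else T@s['mount']
    W=P@M[:3,:3].T+M[:3,3]; W[z==0]=np.nan; return W
def tool():
    o=observe(); T=np.eye(4); T[:3,:3]=o['tcp_rot']; T[:3,3]=o['tool_pos']; return T
E
python3 - <<'E'
from h import *
a=save('top','top0.png'); b=save('side','side0.png')
o=observe(); print(o, hold_point_z if not callable(hold_point_z) else hold_point_z())
np.savez('s0.npz',wt=world(a),ws=world(b),pt=a['pixels'],ps=b['pixels'])
print(a['extrinsics'],b['extrinsics'],a['fx'])
s=snapshot('wrist');print(s['mount'])
E
```

```text
pics
{'time_s': 0.1, 'joint_positions': array([-65.74635671,  23.94455898,  -0.59017735,  92.48091834,
         0.26866458,  63.63863986,  -3.03508766]), 'qd': array([ 0.07099569, -0.06778042, -0.07697833, -0.14777894,  0.00256543,
       -0.08799248, -0.0257642 ]), 'joint_torque': array([ 2.35496991e-03, -8.52578545e+01,  6.40771296e-01, -4.26692426e+01,
       -4.88579634e-02,  1.64459576e-02,  3.20081472e-05]), 'tool_pos': array([0.28001412, 0.55838975, 0.204897  ]), 'tcp_rot': array([[-8.93921383e-01,  4.48223587e-01, -4.21122894e-04],
       [ 4.48223779e-01,  8.93920814e-01, -1.01099458e-03],
       [-7.67010991e-05, -1.09250697e-03, -9.99999400e-01]]), 'wrist_force': array([-0.33566897,  0.57496806, -0.02892621]), 'torque': array([-0.04780252, -0.00727424, -0.00512036]), 'grasp_force': 0.0, 'width': 1.0014501109615888} 0.0188
[[ 0.01857003 -0.99971851  0.01476665 -0.03003011]
 [-0.99734702 -0.01956165 -0.07011606  0.54869501]
 [ 0.07038518 -0.01342542 -0.99742954  1.00595205]
 [ 0.          0.          0.          1.        ]] [[ 0.98793218 -0.15452482  0.01058719 -0.53871813]
 [-0.09959365 -0.6861124  -0.72064615  0.14394351]
 [ 0.11862172  0.71089511 -0.69322221  1.06933825]
 [ 0.          0.          0.          1.        ]] 376.9281739120558
[[ 2.00052501e-04 -9.57090707e-01 -2.89788438e-01  8.38315724e-02]
 [ 9.99999520e-01 -8.63655087e-05  9.75580781e-04  6.63712298e-04]
 [-9.58747025e-04 -2.89788495e-01  9.57090230e-01 -1.79964146e-01]
 [ 0.00000000e+00  0.00000000e+00  0.00000000e+00  1.00000000e+00]]
```

View pics/top0.png

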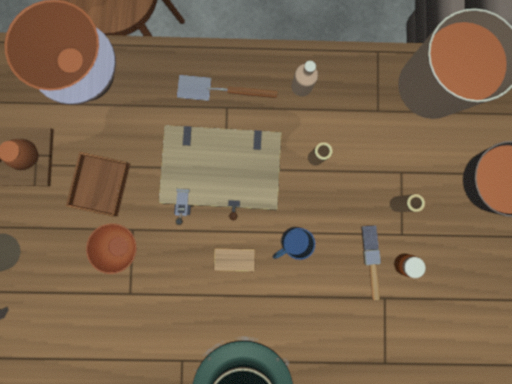

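View pics/side0.png

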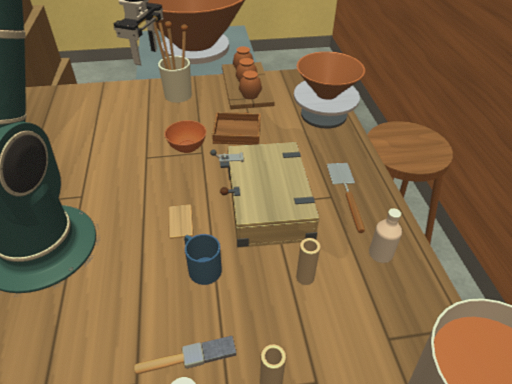

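Run:
```python
from h import *
d=np.load('s0.npz'); wt,ws=d['wt'],d['ws']
def box(r0,r1,c0,c1,zl,zh,W=wt):
    p=W[r0:r1,c0:c1].reshape(-1,3); return p[(p[:,2]>zl)&(p[:,2]<zh)]
p=box(115,215,150,290,.078,.096)
print('lid z',np.median(p[:,2]),len(p)); r=cv2.minAreaRect(p[:,:2].astype(np.float32)*1000); print(r)
for n,a in dict(p1=(135,170,308,340,.11,.13),p2=(190,215,400,430,.11,.13),mug=(225,262,280,318,.07,.1),bowl=(220,275,85,140,.045,.075),tray=(150,220,65,132,.025,.045),hk=(213,226,172,188,.09,.13),lk=(207,222,226,241,.08,.12)).items():
    q=box(*a)
    if len(q)<3: print(n,len(q));continue
    c,rad=cv2.minEnclosingCircle(q[:,:2].astype(np.float32)); print(n,len(q),np.round(c,4),round(rad,4),np.round(np.median(q,0),4),np.round(q[:,2].max(),4))
    if n=='tray': print(cv2.minAreaRect(q[:,:2].astype(np.float32)*1000))
    if n[0]=='p': print(q[:,:2].min(0),q[:,:2].max(0))
# red mug/bowl etc side
```

```text
lid z 0.0882168874267042 9181
((578.8629150390625, 69.92800903320312), (300.1935119628906, 226.6464385986328), 87.63432312011719)
p1 149 [ 0.6338 -0.1871] 0.0218 [ 0.6324 -0.1874  0.1188] 0.1243
[ 0.61263051 -0.20814656] [ 0.65472876 -0.16581869]
p2 164 [ 0.5101 -0.4162] 0.0223 [ 0.5103 -0.4163  0.1187] 0.1233
[ 0.48791257 -0.4363608 ] [ 0.5301553  -0.39476078]
mug 234 [ 0.3984 -0.1269] 0.0477 [ 0.3939 -0.1332  0.088 ] 0.0933
bowl 514 [0.3788 0.3464] 0.0651 [0.3694 0.3729 0.0572] 0.0655
tray 604 [0.5468 0.4032] 0.0976 [0.5459 0.4058 0.0338] 0.0398
((546.4214477539062, 402.3363037109375), (132.33892822265625, 149.93673706054688), 78.9253158569336)
hk 75 [0.462  0.1631] 0.0169 [0.46   0.1635 0.1194] 0.1273
lk 79 [0.4748 0.0276] 0.0196 [0.4721 0.0344 0.1007] 0.1075
```

Top view: the chest lid is about (165–280, 127–208). The hasp ball is at (180,220) and the lid knob at (233,215). Two props stand at (323,151) and (416,203), with the mug at (297,243), the bowl at (111,248) and the tray at (99,185). The side view agrees. Chest centre is about (0.592, 0.069), yaw −2.4°.

Emit:
carry_out(targets=[0, 0, -0.141, 0, 0, 0, 1, 0, 0, -0.141, 0, 0, 0, 1, 0, 0, -0.141, 0, 0, 0, 1, 0, 0, 0, -1.9, -3.86, 0, 1, 0, 0, 0, -1.9, -3.86, 0, 1, 0, 0, 0, -1.9, -3.86, 0, 1, 0, 0, 0, -1.9, -3.86, 0, 1, 0, 0, 0, -1.9, -3.86, 0, 1, 0, 0, 0, -1.9, -3.86, 0, 1, 0, 0, 0, -1.9, -3.86, 0, 1, 0, 0, 0, -1.9, -3.86, 0, 1, 0, 0, 0, -1.9, -3.86, 0, 1, 0, 0, 0, -1.9, -3.86, 0, 0.5, 0, 0, 0, 0, 0, 0, 0.5, 0, 0, 0, 0, 0, 0, 0.5], squeeze=15)

```text
time_s: 2.02
tool_pos: [0.4536, 0.1657, 0.2054]
tcp_rot: [[-0.999, 0.041, -0.0], [0.041, 0.999, 0.0], [0.0, 0.0, -1.0]]
wrist_force: [-0.7, 0.2, -0.3]
width: 0.717
grasp_force: 0.0
```

```bash
cat >> h.py <<'E'
C=np.array([0.5922,0.0694,0.]); a=np.deg2rad(-2.37)
RC=np.array([[np.cos(a),-np.sin(a),0],[np.sin(a),np.cos(a),0],[0,0,1]])
def toC(p): return (np.asarray(p)-C)@RC      # world -> chest
def toW(p): return C+RC@np.asarray(p)
def delta(p,R=None):
    "shift in tool axes (cm) for TCP to world p"
    T=tool(); return np.round(100*T[:3,:3].T@(np.asarray(p)-T[:3,3]),2)
E
python3 - <<'E'
from h import *
T=tool(); o=observe(); print(o['time_s'],o['joint_positions'].round(2),T.round(4)[:3],o['width'])
s=save('wrist','w1.png'); W=world(s,T); Cc=(W-C)@RC
np.save('w1.npy',Cc)
E
```

```text
2.025 [-30.78   9.25   7.84 112.37  -1.48  58.48  65.35] [[-9.991e-01  4.150e-02 -2.000e-04  4.536e-01]
 [ 4.150e-02  9.991e-01  0.000e+00  1.657e-01]
 [ 2.000e-04  0.000e+00 -1.000e+00  2.054e-01]] 0.7169229236771955
```

View pics/w1.png

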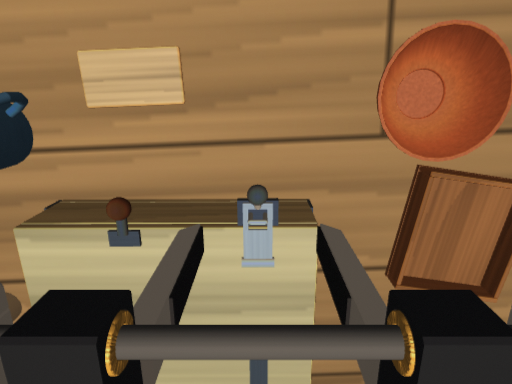

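The wrist view shows the hasp ball at (257,195), centred between the fingers, and the lid knob at (119,208).

```bash
cat >> h.py <<'E'
def ray(s,T,u,v,z):
    d=np.array([(u-s['cx'])/s['fx'],(v-s['cy'])/s['fy'],1]); M=T@s['mount'] if 'mount' in s else np.linalg.inv(s['extrinsics'])
    d=M[:3,:3]@d; o=M[:3,3]; return o+d*(z-o[2])/d[2]
E
python3 - <<'E'
from h import *
T=tool(); s=snapshot('wrist'); g=s['pixels'].astype(int); W=world(s,T)
for n,(u,v),z in (('ball',(257,195),.1135),('knob',(119,208),.0945)):
    sub=(slice(v-18,v+19),slice(u-18,u+19)); m=(g[sub].sum(2)<190)&(np.abs(W[sub][...,2]-z)<.02)
    ys,xs=np.nonzero(m); c,r=cv2.minEnclosingCircle(np.stack([xs,ys],1)[(ys<(26 if n=='ball' else 26))].astype(np.float32))
    p=ray(s,T,c[0]+u-18,c[1]+v-18,z); print(n,c,r,p.round(4),toC(p).round(4), W[v,u].round(4))
p=W[...,2]; m=(abs(p-.0885)<.004); m[:,320:]=0; m[:225]=0
q=(W[m]-C)@RC; print(q.min(0),q.max(0))
print('hasp ball TCP z .1035 delta',delta(toW([-.143,.09,.1035])))
E
```

```text
ball (17.5, 18.0) 10.404426574707031 [0.4573 0.1635 0.1135] [-0.1386  0.0885  0.1135] [0.4533 0.1642 0.126 ]
knob (16.706186294555664, 18.474225997924805) 12.550694465637207 [0.4714 0.0323 0.0945] [-0.1191 -0.0421  0.0945] [0.4679 0.0378 0.1035]
[-0.09875195 -0.15184779  0.08450084] [0.09646051 0.14915463 0.09249992]
hasp ball TCP z .1035 delta [ 0.03 -0.09 10.19]
```

Emit:
carry_out(targets=[0, 0, 0, -0.1, -0.1, 3, 0.4, 0, 0, 0, -0.1, -0.1, 3, 0.4, 0, 0, 0, 0, 0, 2.5, 0.4, 0, 0, 0, 0, 0, 1.7, 0.4, 0, 0, 0, 0, 0, 0, 0.4, 0, 0, 0, 0, 0, 0, 0, 0, 0, 0, 0, 0, 0, 0, 0, 0, 0, 0, 0, 0, 0, 0, 0, 0, 0, 0, 0, 0, 0, 0, 0, 0, 0, 0, 0], squeeze=10)

```text
time_s: 3.38
tool_pos: [0.4559, 0.1632, 0.1036]
tcp_rot: [[-0.999, 0.042, 0.0], [0.042, 0.999, 0.0], [-0.0, 0.0, -1.0]]
wrist_force: [0.5, 2.8, 0.8]
width: 0.181
grasp_force: 10.0
```

```bash
sed -i 's/^C=np.array.*; a=/C=np.array([0.5945,0.0682,0.]); a=/' h.py
python3 - <<'E'
from h import *
o=observe(); print(o['width']*94,o['grasp_force'],toC(o['tool_pos']).round(4),o['wrist_force'].round(2))
th=np.deg2rad(np.linspace(14.4,147,12)); P=np.stack([-.065-.0805*np.cos(th),.0935+.0805*np.sin(th)],1)
d=np.diff(P,axis=0)*100; print(np.round(np.c_[-d[:,0],-d[:,1]],2).tolist())
save('wrist','w2.png')
E
```

```text
17.035197580313696 10.000057071447372 [-0.1424  0.0892  0.1036] [0.5  2.79 0.83]
[[-0.59, -1.58], [-0.91, -1.43], [-1.19, -1.21], [-1.41, -0.93], [-1.57, -0.62], [-1.67, -0.27], [-1.69, 0.08], [-1.63, 0.43], [-1.51, 0.76], [-1.32, 1.06], [-1.06, 1.31]]
```

View pics/w2.png

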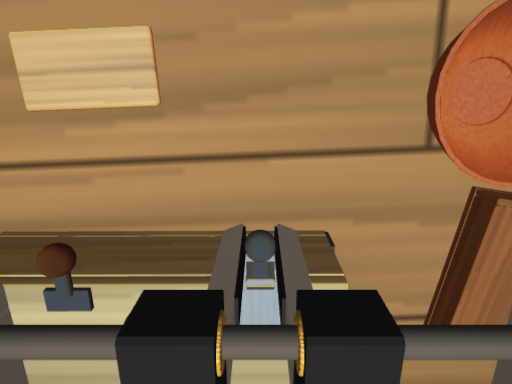

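Ball gripped (17 mm). I'll swing it over along its arc.

Emit:
carry_out(targets=[0, 0, 0, -0.59, 0, -1.58, 0, 0, 0, 0, -0.91, 0, -1.43, 0, 0, 0, 0, -1.19, 0, -1.21, 0, 0, 0, 0, -1.41, 0, -0.93, 0, 0, 0, 0, -1.57, 0, -0.62, 0, 0, 0, 0, -1.67, 0, -0.27, 0, 0, 0, 0, -1.69, 0, 0.08, 0, 0, 0, 0, -1.63, 0, 0.43, 0, 0, 0, 0, -1.51, 0, 0.76, 0, 0, 0, 0, -1.32, 0, 1.06, 0, 0, 0, 0, -1.06, 0, 1.31, 0, 0, 0, 0, 0, 0, 0, 0])

```text
time_s: 4.92
tool_pos: [0.6019, 0.1575, 0.1265]
tcp_rot: [[-0.999, 0.041, -0.0], [0.041, 0.999, 0.0], [0.0, 0.0, -1.0]]
wrist_force: [1.0, 6.1, -0.4]
width: 0.185
grasp_force: 10.0
```

Run:
```python
from h import *
o=observe(); print(o['width']*94,o['grasp_force'],toC(o['tool_pos']).round(4),o['wrist_force'].round(2))
```

```text
17.359890240207655 9.999800026416779 [0.0037 0.0896 0.1265] [ 0.96  6.15 -0.4 ]
```

Emit:
carry_out(targets=[0, 0, 0, 0, 0, 0, 0.45, 0, 0, 0, 0, 0, 0, 0.45, 0, 0, 0, 0, 0, -4, 0.45, 0, 0, 0, 0, 0, -4, 0.45, 0, 0, 0, 2.52, -2.61, 0, 0.45, 0, 0, 0, 2.52, -2.61, 0, 0.45, 0, 0, 0, 2.52, -2.61, 0, 0.45, 0, 0, 0, 2.52, -2.61, 0, 0.45, 0, 0, 0, 2.52, -2.61, 0, 0.45, 0, 0, 0, 0, 0, 3, 0.45, 0, 0, 0, 0, 0, 3, 0.45, 0, 0, 0, 0, 0, 3, 0.45, 0, 0, 0, 0, 0, 3.2, 0.45, 0, 0, 0, 0, 0, 0, 0.45])

```text
time_s: 6.68
tool_pos: [0.4685, 0.0313, 0.0842]
tcp_rot: [[-0.999, 0.042, -0.004], [0.042, 0.999, -0.001], [0.003, -0.001, -1.0]]
wrist_force: [-0.1, -0.2, 1.0]
width: 0.455
grasp_force: 0.0
```

Run:
```python
from h import *
o=observe(); print(o['joint_positions'].round(1),toC(o['tool_pos']).round(4),o['wrist_force'].round(2))
save('wrist','w3.png'); s=save('side','side1.png')
i=cv2.imread('pics/side1.png')[110:260,180:340]; j=cv2.imread('pics/w3.png')[150:350,100:420]
cv2.imwrite('pics/c1.png',np.hstack([cv2.resize(i,(400,375)),cv2.resize(j,(400,375))]))
```

```text
[-17.6  18.2  11.6 120.3  -5.3  42.2  84.9] [-0.1243 -0.0421  0.0842] [-0.12 -0.18  1.01]
```

View pics/c1.png

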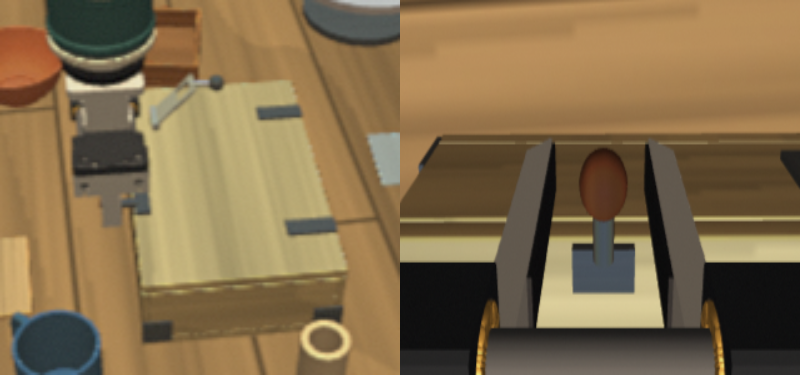

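Hasp lies well back and the knob is between the fingers. Grip it and work out the arc.

Emit:
carry_out(targets=[0, 0, 0, 0, 0, 0, 0, 0, 0, 0, 0, 0, 0, 0, 0, 0, 0, 0, 0, 0, 0, 0, 0, 0, 0, 0, 0, 0], squeeze=30)

```text
time_s: 7.28
tool_pos: [0.4703, 0.0326, 0.0862]
tcp_rot: [[-0.999, 0.041, 0.001], [0.041, 0.999, 0.001], [-0.001, 0.001, -1.0]]
wrist_force: [-0.8, 5.4, 6.7]
width: 0.217
grasp_force: 30.0
```

Run:
```python
from h import *
o=observe(); print(o['width']*94,o['grasp_force'],toC(o['tool_pos']).round(4),o['wrist_force'].round(2))
th=np.deg2rad(4.6+np.linspace(0,88,19)); P=np.stack([.1-.2227*np.cos(th),.0765+.2227*np.sin(th)],1)
d=np.diff(P,axis=0)*100; print(np.round(np.c_[-d[:,0],-d[:,1]],2).tolist())
```

```text
20.434684169921805 30.001515448093414 [-0.1227 -0.0407  0.0862] [-0.79  5.39  6.73]
[[-0.23, -1.89], [-0.39, -1.86], [-0.55, -1.82], [-0.7, -1.76], [-0.85, -1.7], [-0.99, -1.62], [-1.13, -1.53], [-1.25, -1.43], [-1.37, -1.32], [-1.48, -1.19], [-1.57, -1.06], [-1.66, -0.93], [-1.73, -0.78], [-1.79, -0.63], [-1.84, -0.48], [-1.87, -0.32], [-1.89, -0.16], [-1.9, 0.01]]
```

Emit:
carry_out(targets=[0, 0, 0, -0.23, 0, -1.89, 0, 0, 0, 0, -0.39, 0, -1.86, 0, 0, 0, 0, -0.55, 0, -1.82, 0, 0, 0, 0, -0.7, 0, -1.76, 0, 0, 0, 0, -0.85, 0, -1.7, 0, 0, 0, 0, -0.99, 0, -1.62, 0, 0, 0, 0, -1.13, 0, -1.53, 0, 0, 0, 0, -1.25, 0, -1.43, 0, 0, 0, 0, -1.37, 0, -1.32, 0])

```text
time_s: 8.4
tool_pos: [0.544, 0.0298, 0.2351]
tcp_rot: [[-0.999, 0.041, -0.001], [0.041, 0.999, 0.001], [0.001, 0.001, -1.0]]
wrist_force: [1.8, 6.3, -8.5]
width: 0.213
grasp_force: 30.0
```

Run:
```python
from h import *
o=observe(); print(o['joint_positions'].round(1),o['width']*94,toC(o['tool_pos']).round(4),o['wrist_force'].round(2))
```

```text
[-17.4  14.3  13.2 102.4  -3.7  63.8  84.7] 20.036320810920714 [-0.0489 -0.0404  0.2351] [ 1.82  6.3  -8.51]
```

Emit:
carry_out(targets=[0, 0, 0, -1.48, 0, -1.19, 0, 0, 0, 0, -1.57, 0, -1.06, 0, 0, 0, 0, -1.66, 0, -0.93, 0, 0, 0, 0, -1.73, 0, -0.78, 0, 0, 0, 0, -1.79, 0, -0.63, 0, 0, 0, 0, -1.84, 0, -0.48, 0, 0, 0, 0, -1.87, 0, -0.32, 0, 0, 0, 0, -1.89, 0, -0.16, 0, 0, 0, 0, -1.9, 0, 0.01, 0, 0, 0, 0, 0, 0, 0, 0])

```text
time_s: 9.65
tool_pos: [0.7019, 0.022, 0.2897]
tcp_rot: [[-0.999, 0.042, -0.001], [0.042, 0.999, -0.001], [0.001, -0.001, -1.0]]
wrist_force: [-0.1, 0.0, 0.0]
width: 0.005
grasp_force: 0.0
```

Run:
```python
from h import *
o=observe(); print(o['joint_positions'].round(1),o['width']*94,toC(o['tool_pos']).round(4),o['wrist_force'].round(2))
```

```text
[-13.2  29.5  13.9  74.2  -7.   77.2  88.1] 0.49099179964932954 [ 0.1092 -0.0417  0.2897] [-0.14  0.01  0.02]
```

Run:
```python
from h import *
s=save('side','side2.png')
i=cv2.imread('pics/side2.png')[20:270,150:400]; cv2.imwrite('pics/c2.png',cv2.resize(i,(600,600)))
```

```text
(no output)
```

View pics/c2.png

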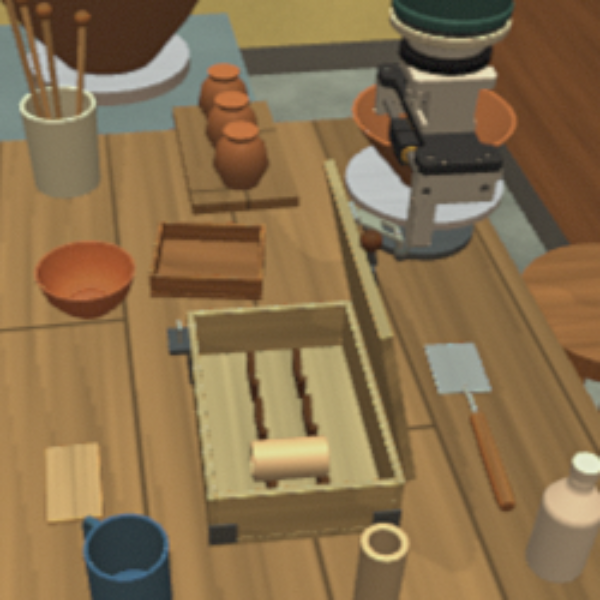

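The lid is up but short of upright: the grip slipped off the knob, which is now at crop (372,240). The chest holds only the odd prop, in the cradle nearest the camera (−80).

Run:
```python
from h import *
s=snapshot('side'); W=world(s); q=toC(W[20+240*250//600,150+372*250//600]); print('knob',q.round(4), 'angle',np.rad2deg(np.arctan2(q[2]-.0765,.1-q[0]))-4.6)
g=s['pixels']
```

```text
knob [ 0.0651 -0.0478  0.3014] angle 76.57005498366465
```

Emit:
carry_out(targets=[0, 0, 0, 0, 0, -3, 0, 0, 0, 0, 0, 0, -3, 0, 0, 0, 0, 3.5, 0, 0, 0, 0, 0, 0, 3.5, 0, 0, 0, 0, 0, 0, 3.5, 0, 0, 0, 0, 0, 0, 3.5, 0, 0, 0, 0, 0, 0, 0, 0, 5, 0, 0, 0, 0, 0, 0, 5, 0, 0, 0, 0, -2, 0, 0, 0, 0, 0, 0, -2, 0, 0, 0, 0, 0, 0, -2, 0, 0, 0, 0, 0, 0, -2, 0, 0, 0, 0, 0, 0, -1.5, 0, 0, 0, 0, 0, 0, -1.5, 0, 0, 0, 0, 0, 0, 0, 0, 0, 0])

```text
time_s: 11.62
tool_pos: [0.6713, 0.0233, 0.2502]
tcp_rot: [[-0.999, 0.042, 0.0], [0.042, 0.999, -0.0], [-0.0, -0.0, -1.0]]
wrist_force: [-0.5, 0.7, 0.2]
width: 0.006
grasp_force: 0.0
```

Run:
```python
from h import *
o=observe(); print(o['joint_positions'].round(1),toC(o['tool_pos']).round(4),o['wrist_force'].round(2))
s=snapshot('side'); W=world(s); Cc=(W-C)@RC; g=s['pixels'].astype(int)
# lid underside points (y from .0 to .14, z .1-.26)
m=(Cc[...,1]>.06)&(Cc[...,1]<.13)&(Cc[...,2]>.12)&(Cc[...,2]<.26)&(Cc[...,0]>0)&(Cc[...,0]<.2)
p=Cc[m]; f=np.polyfit(p[:,2],p[:,0],1); print(len(p),f,'lid deg',90+np.rad2deg(np.arctan(f[0])))
```

```text
[-14.1  27.3  13.8  82.5  -6.6  71.   87.9] [ 0.0786 -0.0416  0.2502] [-0.52  0.72  0.16]
245 [-0.05646342  0.11150057] lid deg 86.76831558353909
```

Emit:
carry_out(targets=[0, 0, 0, 2, -1, 0, 0.75, 0, 0, 0, 2, -1, 0, 0.75, 0, 0, 0, 2, -1, 0, 0.75, 0, 0, 0, 1.9, -0.85, 0, 0.75, 0, 0, 0, 0, 0, 0, 0.75, 0, 0, 0, 0, 0, 0, 0.75])

```text
time_s: 12.42
tool_pos: [0.5911, -0.0114, 0.2505]
tcp_rot: [[-0.999, 0.041, 0.001], [0.041, 0.999, 0.0], [-0.001, 0.0, -1.0]]
wrist_force: [-0.6, 0.4, 0.1]
width: 0.602
grasp_force: 0.0
```

Run:
```python
from h import *
T=tool(); print(toC(T[:3,3]).round(4),observe()['width'])
s=save('wrist','w4.png'); W=world(s,T); Cc=(W-C)@RC
m=(abs(Cc[...,0])<.08)&(Cc[...,1]<-.04)&(Cc[...,1]>-.125)&(Cc[...,2]>.045)&(Cc[...,2]<.08)
p=Cc[m]; print(len(p),p.min(0).round(4),p.max(0).round(4)); h=p[p[:,2]>.067]; print(np.percentile(h,[2,50,98],axis=0).round(4))
s=snapshot('top'); W=world(s); Cc=(W-C)@RC
m=(abs(Cc[...,0])<.08)&(Cc[...,1]<-.04)&(Cc[...,1]>-.125)&(Cc[...,2]>.045)&(Cc[...,2]<.08)
p=Cc[m]; print(len(p),p.min(0).round(4) if len(p) else 0,p.max(0).round(4) if len(p) else 0)
```

```text
[-2.000e-04 -7.960e-02  2.505e-01] 0.6024248304214129
2634 [-0.0473 -0.1054  0.0451] [ 0.0326 -0.0554  0.0749]
[[-0.0459 -0.0942  0.0672]
 [-0.0094 -0.0799  0.0712]
 [ 0.0306 -0.0657  0.0736]]
0 0 0
```

View pics/w4.png

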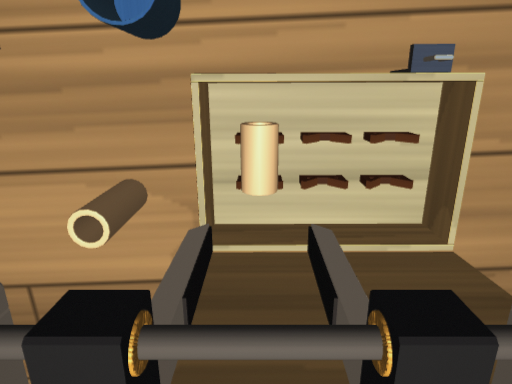

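Wrist view: the odd prop at (259,158) lies in cradle 0 and the other two cradles are empty. Its centre is chest (−7, −80), length 80 mm, as specified.

Emit:
carry_out(targets=[0, 0, 0, 0.2, 0, 4, 0.75, 0, 0, 0, 0.2, 0, 4, 0.75, 0, 0, 0, 0.3, 0, 4, 0.75, 0, 0, 0, 0, 0, 4, 0.75, 0, 0, 0, 0, 0, 3, 0.75, 0, 0, 0, 0, 0, 2, 0.75, 0, 0, 0, 0, 0, 0.9, 0.75, 0, 0, 0, 0, 0, 0, 0.75, 0, 0, 0, 0, 0, 0, 0, 0, 0, 0, 0, 0, 0, 0, 0, 0, 0, 0, 0, 0, 0, 0, 0, 0, 0, 0, 0, 0, 0, 0, 0, 0, 0, -4, 0, 0, 0, 0, 0, 0, -4, 0, 0, 0, 0, 0, 0, -4, 0, 0, 0, 0, 0, 0, -4, 0], squeeze=25)

```text
time_s: 14.52
tool_pos: [0.5837, -0.0114, 0.1924]
tcp_rot: [[-0.999, 0.042, -0.0], [0.042, 0.999, -0.0], [0.0, -0.0, -1.0]]
wrist_force: [-0.2, -0.4, -1.6]
width: 0.46
grasp_force: 25.0
```

Run:
```python
from h import *
o=observe(); print(o['time_s'],toC(o['tool_pos']).round(4),o['width']*94,o['wrist_force'].round(2),o['joint_positions'].round(1))
print('to tray', delta([.5464,.4023,.19]))
```

```text
14.525 [-0.0075 -0.08    0.1924] 43.24947289516836 [-0.18 -0.44 -1.57] [-13.3  20.8  14.4  99.7  -5.8  60.2  90.7]
to tray [ 5.45 41.18  0.24]
```

Emit:
carry_out(targets=[0, 0, 0, 0.55, 4.12, 0, 0, 0, 0, 0, 0.55, 4.12, 0, 0, 0, 0, 0, 0.55, 4.12, 0, 0, 0, 0, 0, 0.55, 4.12, 0, 0, 0, 0, 0, 0.55, 4.12, 0, 0, 0, 0, 0, 0.55, 4.12, 0, 0, 0, 0, 0, 0.55, 4.12, 0, 0, 0, 0, 0, 0.55, 4.12, 0, 0, 0, 0, 0, 0.55, 4.12, 0, 0, 0, 0, 0, 0.55, 4.12, 0, 0, 0, 0, 0.15, 0, 0, 0, 0, 0, 0, 0, 0, 0, 4, 0, 0, 0, 0, 0, 0, 4, 0, 0, 0, 0, 0, 0, 4, 0, 0, 0, 0, 0, 0, 3, 0, 0, 0, 0, 0, 0, 2, 0, 0, 0, 0, 0, 0, 1, 0, 0, 0, 0, 0, 0, 0, 0])

```text
time_s: 16.77
tool_pos: [0.5464, 0.4025, 0.0113]
tcp_rot: [[-0.982, 0.191, 0.0], [0.191, 0.982, -0.0], [-0.0, -0.0, -1.0]]
wrist_force: [0.1, -0.1, -1.0]
width: 0.461
grasp_force: 25.0
```

Run:
```python
from h import *
o=observe(); print(o['time_s'],o['tool_pos'].round(4),o['width']*94,o['wrist_force'].round(2),o['joint_positions'].round(1))
```

```text
16.775 [0.5464 0.4025 0.0113] 43.340633527236065 [ 0.14 -0.14 -0.96] [-43.8  41.8   6.9  91.4  -6.3  47.2  44.7]
```

Emit:
carry_out(targets=[0, 0, 0, 0, 0, 0.15, 0, 0, 0, 0, 0, 0, 0, 0.63, 0, 0, 0, 0, 0, 0, 0.63, 0, 0, 0, 0, 0, 0, 0.63, 0, 0, 0, 0, 0, -3, 0.63, 0, 0, 0, 0, 0, -4, 0.63, 0, 0, 0, 0, 0, -4, 0.63, 0, 0, 0, 0, 0, -5, 0.63, 0, 0, 0, 0, 0, 0, 0.63])

```text
time_s: 17.9
tool_pos: [0.5479, 0.4035, 0.174]
tcp_rot: [[-0.982, 0.191, 0.005], [0.191, 0.982, 0.004], [-0.004, 0.005, -1.0]]
wrist_force: [0.1, -0.1, -0.1]
width: 0.63
grasp_force: 0.0
```

```bash
cat > kin.py <<'E'
import numpy as np, itertools
from scipy.optimize import least_squares
from scipy.spatial.transform import Rotation as Ro
D=[([-65.746,23.945,-.59,92.481,.269,63.639,-3.035],(.2800,.5584,.2049)),([-30.78,9.25,7.84,112.37,-1.48,58.48,65.35],(.4536,.1657,.2054)),
([-17.6,18.2,11.6,120.3,-5.3,42.2,84.9],(.4685,.0313,.0842)),([-13.2,29.5,13.9,74.2,-7,77.2,88.1],(.7019,.022,.2897)),
([-13.3,20.8,14.4,99.7,-5.8,60.2,90.7],(.5837,-.0114,.1924)),([-43.8,41.8,6.9,91.4,-6.3,47.2,44.7],(.5464,.4025,.0113))]
def fk(q,x,s):
    R=Ro.identity(); p=np.zeros(3); L=x[:4]; e=x[4:8] if len(x)>4 else np.zeros(4)
    for i in range(7):
        if i%2==0: p=p+R.apply([e[i//2],0,L[i//2]]) if i<6 else p
        R=R*Ro.from_euler('z' if i%2==0 else 'y',s[i]*q[i],degrees=True)
        if i==0: p=p*0+[0,0,L[0]]+R.apply([e[0],0,0])
    return p+R.apply([0,0,L[3]]),R
E
python3 - <<'E'
from kin import *
from h import *
o=observe(); D.append((o['joint_positions'],o['tool_pos'])); print(o['tool_pos'])
best=[]
for s3,s5,n in itertools.product([1,-1],[1,-1],[4,6]):
    s=[-1,1,s3,1,s5,1,1]
    f=lambda x:np.concatenate([fk(q,x if n==4 else np.r_[x[:4],x[4],x[5],0,0],s)[0]-np.array(p) for q,p in D])
    r=least_squares(f,[.35,.4,.4,.25]+[0]*(n-4)); best.append((np.sqrt(np.mean(r.fun**2)),s,r.x.round(4)))
for b in sorted(best,key=lambda b:b[0])[:4]: print(b)
# tray check
s=snapshot('top'); W=world(s); p=W[150:220,65:132].reshape(-1,3); p=p[(p[:,2]>.04)&(p[:,2]<.07)]; print('odd?',len(p),np.median(p,0) if len(p) else 0, p.min(0),p.max(0))
for q,p in D[:3]: print(fk(q,best[0][2],best[0][1])[1].as_matrix().round(2).tolist())
E
```

```text
[0.54786363 0.40354036 0.17401569]
(np.float64(0.009200578802608297), [-1, 1, -1, 1, 1, 1, 1], array([ 0.1236,  0.5073,  0.4787,  0.1689, -0.0092,  0.0012]))
(np.float64(0.009246249311909089), [-1, 1, -1, 1, 1, 1, 1], array([0.1313, 0.5032, 0.4715, 0.1771]))
(np.float64(0.014104635667524009), [-1, 1, -1, 1, -1, 1, 1], array([-0.7998,  0.5057,  0.5449, -0.7904, -0.0643, -0.0016]))
(np.float64(0.01653880608678332), [-1, 1, -1, 1, -1, 1, 1], array([0.7156, 0.4498, 0.4975, 0.6984]))
odd? 408 [0.54369217 0.4008549  0.04732789] [0.50425495 0.37639942 0.04003617] [0.5835816  0.42618703 0.05387718]
[[-0.37, -0.93, -0.0], [-0.93, 0.37, -0.0], [0.0, 0.0, -1.0]]
[[-0.9, 0.44, -0.0], [0.44, 0.9, -0.0], [-0.0, -0.0, -1.0]]
[[-0.61, 0.79, -0.0], [0.79, 0.61, -0.0], [0.0, -0.0, -1.0]]
```

```bash
cat > kin.py <<'E'
import numpy as np, itertools
from scipy.optimize import least_squares
from scipy.spatial.transform import Rotation as Ro
ya=np.array([63.4,87.62,87.6,87.6,87.6,79.0,79.0])
D=[([-65.746,23.945,-.59,92.481,.269,63.639,-3.035],(.2800,.5584,.2049)),([-30.78,9.25,7.84,112.37,-1.48,58.48,65.35],(.4536,.1657,.2054)),
([-17.6,18.2,11.6,120.3,-5.3,42.2,84.9],(.4685,.0313,.0842)),([-13.2,29.5,13.9,74.2,-7,77.2,88.1],(.7019,.022,.2897)),
([-13.3,20.8,14.4,99.7,-5.8,60.2,90.7],(.5837,-.0114,.1924)),([-43.8,41.8,6.9,91.4,-6.3,47.2,44.7],(.5464,.4025,.0113))]
def fk(q,x,s):
    "x: z lengths(4), x offsets(3), y offsets(3) ahead of joints 2,4,6; y, x at tool"
    R=Ro.identity(); p=np.zeros(3)
    for i in range(7):
        R=R*Ro.from_euler('z' if i%2==0 else 'y',s[i]*q[i],degrees=True)
        if i%2==0 and i<6: p=p+R.apply([x[4+i//2],x[7+i//2],x[i//2]])
    return p+R.apply([0,0,x[3]]),R
E
python3 - <<'E'
from kin import *
from h import *
o=observe(); D.append((o['joint_positions'],o['tool_pos']))
best=[]
for s in itertools.product([1,-1],[1,-1],[1,-1],[1,-1],[1,-1],[1,-1]):
    s=[-1,1,s[0],1,s[1],1,s[2]]
    def f(x):
        out=[]
        for (q,p),y in zip(D,ya):
            P,R=fk(q,x,s); out+=list(P-p); v=R.apply([0,1,0]); a=np.rad2deg(np.arctan2(v[1],v[0]))-y-x[10]; out.append(.005*((a+180)%360-180)); out.append(R.as_matrix()[2,2]+1)
        return np.array(out+list(.05*x[4:10]))
    for y0 in (0,90,180,-90):
        r=least_squares(f,[.2,.5,.45,.2]+[0]*6+[y0]); best.append((r.cost,s,r.x.round(4)))
seen=[]
for b in sorted(best,key=lambda b:b[0]):
    if b[1] not in seen: seen.append(b[1]); print(b)
    if len(seen)>2: break
E
```

```text
(np.float64(1.2153671920268448e-06), [-1, 1, -1, 1, -1, 1, -1], array([ 1.82300e-01,  5.02400e-01,  4.70000e-01,  2.27300e-01,
        0.00000e+00, -3.00000e-04, -0.00000e+00, -1.42000e-02,
       -1.45000e-02, -2.20000e-03,  8.99923e+01]))
(np.float64(0.001521939843343778), [-1, 1, -1, 1, 1, 1, -1], array([-4.43000e-02,  5.02900e-01,  4.70500e-01,  3.00000e-04,
       -3.00000e-04, -3.00000e-04,  1.10000e-03, -1.38000e-02,
       -1.44000e-02, -2.40000e-03,  9.45353e+01]))
(np.float64(0.012352385061679957), [-1, 1, 1, 1, -1, 1, -1], array([-7.908000e-01,  4.854000e-01,  4.281000e-01, -7.195000e-01,
        1.033000e-01, -6.240000e-02,  1.800000e-03, -2.180000e-01,
        2.334000e-01, -7.730000e-02, -2.538127e+02]))
```

```bash
cat >> kin.py <<'E'
X=np.array([.1823,.5024,.47,.2273,0,-.0003,0,-.0142,-.0145,-.0022]); S=[-1,1,-1,1,-1,1,-1]
LO=np.array([-161.28,-22.2,-73.04,3.21,-68.34,10.77,-161.83]); HI=np.array([161.28,115.67,71.86,147.25,248.33,114.83,161.83])
RZ=Ro.from_euler('z',90,degrees=True)
def pose(q): p,R=fk(q,X,S); return p,(R*RZ).as_matrix()
def ik(p,R,q0,w=1e-4):
    f=lambda q:np.r_[(pose(q)[0]-p)*10,(Ro.from_matrix(R.T@pose(q)[1]).as_rotvec())*2,w*(q-q0)]
    r=least_squares(f,np.clip(q0,LO+2,HI-2),bounds=(LO+1.5,HI-1.5),max_nfev=80); P,RR=pose(r.x)
    return r.x,np.linalg.norm(P-p)*1000,np.rad2deg(np.linalg.norm(Ro.from_matrix(R.T@RR).as_rotvec()))
def toolR(psi,eps,sg):
    psi,eps=np.deg2rad([psi,eps]); z=np.array([np.cos(eps)*np.cos(psi),np.cos(eps)*np.sin(psi),-np.sin(eps)]); y=sg*np.array([-np.sin(psi),np.cos(psi),0]); return np.c_[np.cross(y,z),y,z]
E
cat > t.py <<'E'
from kin import *
q0=np.array([-20,25,14,95,-5,60,80.])
for n,b in (('p1',(.6338,-.1871)),('p2',(.5101,-.4162))):
  for h in (.08,):
   for eps in (10,30):
    for psi in (-135,-90,-45,0,45,90,135,180):
     for sg in (1,-1):
      R=toolR(psi,eps,sg); p=np.array([*b,h])+.019*R[:,2]
      best=min((ik(p,R,q) for q in (q0,q0+[0,0,0,0,90,20,0],q0+[0,0,0,0,-50,20,0],q0+[0,0,0,0,180,0,-90],q0+[0,0,0,0,90,0,-180])),key=lambda r:(r[1]+r[2]>1,np.abs(r[0]-q0).max()))
      if best[1]+best[2]<1: print(n,h,eps,psi,sg,best[0].round(0))
E
timeout 500 python3 t.py
```

```text
p1 0.08 10 -135 1 [-32.  84.  70.  74.   1.  92. -18.]
p1 0.08 10 -135 -1 [ -0.  60.   2.  73.  49. 112. 125.]
p1 0.08 10 -90 1 [-42.  68.  56. 100.  40.  48. -38.]
p1 0.08 10 -90 -1 [-28.  55.  33.  99.  62.  63. 128.]
p1 0.08 10 -45 1 [ 17.  43. -18. 119. 135.  74. -67.]
p1 0.08 10 -45 -1 [-16.  44.  21. 120. 131.  57.  94.]
p1 0.08 10 0 1 [ 75.  75. -72. 120. 187.  42. -24.]
p1 0.08 10 0 -1 [-19.  55.  48. 123. 198.  78.  50.]
p1 0.08 10 45 1 [  -8.   66.   56.  106.  232.  113. -133.]
p1 0.08 10 45 -1 [ 68.  60. -51. 103. -67.  41.  53.]
p1 0.08 10 90 -1 [ 29.  57.   1.  79. -62. 102.  52.]
p1 0.08 30 -135 1 [-32.  76.  69.  78. -11.  85. -16.]
p1 0.08 30 -135 -1 [  4.  53.  -3.  77.  42.  99. 123.]
p1 0.08 30 -90 1 [-45.  70.  69. 100.  -3.  38.   0.]
p1 0.08 30 -90 -1 [-20.  46.  25. 100.  55.  56. 138.]
p1 0.08 30 -45 1 [ 18.  36. -18. 117. 120.  49. -55.]
p1 0.08 30 -45 -1 [ -3.  35.   8. 117. 121.  38. 115.]
p1 0.08 30 0 1 [ 72.  63. -72. 118. 149.  32.  -5.]
p1 0.08 30 0 -1 [ 12.  34.   9. 120. 213.  38.  69.]
p1 0.08 30 45 1 [ -13.   62.   63.  106.  247.   99. -136.]
p1 0
[... 667 characters left out ...]
8 10 45 -1 [ 66.  53. -17.  92. -67.  78.  50.]
p2 0.08 10 90 -1 [ 54.  62. -11.  68. -41. 113.  50.]
p2 0.08 30 -135 1 [-17.  74.  70.  90.  -8.  62.  -7.]
p2 0.08 30 -135 -1 [ 19.  48.   4.  88.  51.  81. 131.]
p2 0.08 30 -90 1 [-18.  54.  54. 111.  57.  20. -39.]
p2 0.08 30 -90 -1 [ -4.  43.  33. 111.  78.  35. 129.]
p2 0.08 30 -45 1 [ 72.  43. -47. 120. 146.  45. -43.]
p2 0.08 30 -45 -1 [ 41.  33.  -9. 121. 159.  36. 106.]
p2 0.08 30 0 -1 [ 10.  50.  52. 115. 239.  74.  42.]
p2 0.08 30 45 -1 [ 49.  45.   5.  94. -67.  75.  48.]
p2 0.08 30 90 -1 [ 32.  58.  27.  73. -52. 111.  68.]
p2 0.08 30 180 1 [  1.  72.  59.  69. -10. 103. -33.]
p2 0.08 30 180 -1 [ 17.  59.  22.  69.  14. 105. 125.]
```

```bash
cat > t2.py <<'E'
from kin import *
from h import *
def cres(W,lo=.112,hi=.13):
    m=(W[...,2]>lo)&(W[...,2]<hi)&(W[...,1]<-.1)&(W[...,0]>.3)&(W[...,0]<.8)
    n,l,st,ce=cv2.connectedComponentsWithStats(m.astype(np.uint8))
    for i in range(1,n):
        if st[i,4]>60:
            q=W[l==i][:,:2].astype(np.float32); print('ring',st[i,4],np.round(cv2.minEnclosingCircle(q),4) if 0 else cv2.minEnclosingCircle(q))
s=snapshot('top'); cres(world(s))
def chain(b,psi,eps,cy,h=.07):
    q=np.array([-20,25,14,95,-5,60,80.]); R=toolR(psi,eps,-1); ax=np.array([*b,h]); z=R[:,2]
    Rd=toolR(psi,90,-1)
    st=[('pre-down',ax-.11*z+[0,0,.1],Rd),('pre',ax-.11*z+[0,0,.1],R),('stand',ax-.11*z,R),('pick',ax+.01*z,R),('lift',ax+.01*z+[0,0,.18],R)]
    Rl=toolR(psi+180,90-(90-eps-0) if 0 else 90-eps,1)   # 30 past down
    st.append(('turned',ax+[0,0,.25],Rl))
    Rp=RC@toolR(0,90-eps+0,1)
    g=toW([-(h-.06),cy,.05]); zp=Rp[:,2]
    st+=[('over',g+.01*zp+[0,0,.2],Rp),('place',g+.01*zp,Rp)]
    for n,p,Rr in st:
        q,e,a=ik(p,Rr,q); print(n,p.round(3),q.round(0),round(e,1),round(a,1),'margin',np.minimum(q-LO,HI-q).min().round(0))
for psi in (60,75): print('p2',psi); chain((.5101,-.4162),psi,30,.08)
print('p1'); chain((.6338,-.1871),85,30,-.08)
E
python3 t2.py
```

```text
ring 145 ((0.7734609842300415, -0.4833827614784241), 0.06236979737877846)
ring 143 ((0.6339077949523926, -0.18742020428180695), 0.02182631567120552)
ring 154 ((0.5095639824867249, -0.4158574342727661), 0.021957917138934135)
p2 60
pre-down [ 0.462 -0.499  0.225] [ 17.  34.  42.  83. -23.  71.  32.] 0.0 0.0 margin 30.0
pre [ 0.462 -0.499  0.225] [ 47.  45.  22.  74. -61. 106.  44.] 0.0 0.0 margin 8.0
stand [ 0.462 -0.499  0.125] [ 47.  51.  21.  77. -61. 101.  51.] 0.0 0.0 margin 8.0
pick [ 0.514 -0.409  0.065] [ 40.  51.  18.  86. -64.  91.  54.] 0.0 0.0 margin 4.0
lift [ 0.514 -0.409  0.245] [ 39.  38.  20.  82. -62. 100.  40.] 0.0 0.0 margin 6.0
turned [ 0.51  -0.416  0.32 ] [-8. 31. 52. 84.  6. 71.  7.] 0.0 0.0 margin 20.0
over [0.593 0.148 0.241] [-34.  11.  14. 110.  16.  33.  56.] 0.0 0.0 margin 22.0
place [0.593 0.148 0.041] [-23.  28.   2. 118.  59.  12.  10.] 0.0 0.0 margin 2.0
p2 75
pre-down [ 0.485 -0.508  0.225] [ 20.  36.  38.  80. -22.  72.  44.] 0.0 0.0 margin 34.0
pre [ 0.485 -0.508  0.225] [ 51.  50.   9.  61. -49. 113.  44.] 0.0 0.0 margin 2.0
stand [ 0.485 -0.508  0
[... 461 characters left out ...]
.0 margin 2.0
p1
pre-down [ 0.625 -0.282  0.225] [ -1.  33.  35.  82. -20.  71.  31.] 0.0 0.0 margin 37.0
pre [ 0.625 -0.282  0.225] [ 27.  45.  15.  72. -57. 106.  43.] 0.0 0.0 margin 9.0
stand [ 0.625 -0.282  0.125] [ 27.  51.  15.  74. -57. 100.  49.] 0.0 0.0 margin 12.0
pick [ 0.635 -0.178  0.065] [ 21.  51.  13.  84. -60.  90.  53.] 0.0 0.0 margin 8.0
lift [ 0.635 -0.178  0.245] [ 20.  38.  14.  81. -59.  99.  39.] 0.0 0.0 margin 10.0
turned [ 0.634 -0.187  0.32 ] [-24.  27.  41.  84.  13.  71.   4.] 0.0 0.0 margin 31.0
over [ 0.586 -0.012  0.241] [-19.   8.  17. 114.  -0.  29.  85.] 0.0 0.0 margin 18.0
place [ 0.586 -0.012  0.041] [-28.  29.  31. 121. -67.  12. 147.] 2.4 2.0 margin 2.0
```

```bash
sed -i '/^for psi in/,$d; s/\.01\*z/.008*z/g' t2.py; sed -i 's/h=.07)/h=.075)/; s/-(h-.06),cy/-(h-.06),cy/' t2.py
cat >> t2.py <<'E'
print('p2'); chain((.5096,-.4159),68,17,.08); print('p1'); chain((.634,-.1873),88,17,-.08)
E
python3 t2.py; python3 -c "
from h import *
T=tool();print(delta([.45,-.5,.25]),delta([.45,.1,.25]))"
```

```text
ring 151 ((0.7730111479759216, -0.48338454961776733), 0.06380242109298706)
ring 145 ((0.6335893869400024, -0.1873127669095993), 0.021980619058012962)
ring 156 ((0.5095522999763489, -0.41627123951911926), 0.022087326273322105)
p2
pre-down [ 0.47  -0.513  0.207] [ 20.  36.  39.  82. -23.  70.  40.] 0.0 0.0 margin 33.0
pre [ 0.47  -0.513  0.207] [ 58.  52.   3.  65. -57. 113.  41.] 0.0 0.0 margin 2.0
stand [ 0.47  -0.513  0.107] [ 58.  59.   3.  66. -55. 109.  48.] 0.0 0.0 margin 6.0
pick [ 0.512 -0.409  0.073] [ 52.  55.   1.  79. -57.  99.  52.] 0.0 0.0 margin 11.0
lift [ 0.512 -0.409  0.253] [ 52.  42.   1.  77. -59. 106.  39.] 0.0 0.0 margin 9.0
turned [ 0.51  -0.416  0.325] [21. 22. 14. 82. 12. 73.  8.] 0.0 0.0 margin 41.0
over [0.585 0.149 0.242] [ -2.  15. -21. 102.  16.  49.  57.] 0.0 0.0 margin 37.0
place [0.585 0.149 0.042] [-11.  29. -11. 112.  27.  26.  45.] 0.0 0.0 margin 15.0
p1
pre-down [ 0.63  -0.292  0.207] [  0.  35.  34.  82. -20.  69.  35.] 0.0 0.0 margin 38.0
pre [ 0.63  -0.292  0.207] [ 33.  51.   8.  67. -61. 113.  42.] 0.0 0.0 margin 2.0
stand [ 0.63  -0.292  0.107] [ 33.  58.   8.  68. -59. 109.  49.] 0.0 0.0 margin 6.0
pick [ 0.634 -0.18   0.073] [ 26.  55.   6.  80. -62.  99.  53.] 0.0 0.0 margin 7.0
lift [ 0.634 -0.18   0.253] [ 26.  42.   6.  78. -63. 106.  40.] 0.0 0.0 margin 5.0
turned [ 0.634 -0.187  0.325] [-9. 23. 24. 82.  8. 74.  9.] 0.0 0.0 margin 41.0
over [ 0.579 -0.011  0.242] [ -6.  11.   4. 107.   1.  46.  85.] 0.0 0.0 margin 33.0
place [ 0.579 -0.011  0.042] [ -5.  27.   3. 116.   0.  21.  85.] 0.0 0.0 margin 10.0
[ -7.77 -90.4   -8.04] [  3.66 -31.5   -8.09]
```

Emit:
carry_out(targets=[0, 0, 0, 0, 0, -4, 0.63, 0, 0, 0, 0, 0, -4, 0.63, 0, 0, 0, -0.55, -5.08, 0, 0.63, 0, 0, 0, -0.55, -5.08, 0, 0.63, 0, 0, 0, -0.55, -5.08, 0, 0.63, 0, 0, 0, -0.55, -5.08, 0, 0.63, 0, 0, 0, -0.55, -5.08, 0, 0.63, 0, 0, 0, -0.55, -5.08, 0, 0.63, 0, 0, 0, -0.55, -5.08, 0, 0.63, 0, 0, 0, -0.55, -5.08, 0, 0.63, 0, 0, 0, -0.55, -5.08, 0, 0.63, 0, 0, 0, -0.55, -5.08, 0, 0.63, 0, 0, 0, -0.55, -5.08, 0, 0.63, 0, 0, 0, -0.55, -5.08, 0, 0.63, 0, 0, 0, -0.55, -5.08, 0, 0.63, 0, 0, 0, -0.55, -5.08, 0, 0.63, 0, 0, 0, -0.55, -5.08, 0, 0.63, 0, 0, 0, -0.55, -5.08, 0, 0.63, 0, 0, 0, -0.55, -5.08, 0, 0.63, 0, 0, 0, -0.55, -5.08, 0, 0.63])

```text
time_s: 20.55
tool_pos: [0.4687, -0.5153, 0.2481]
tcp_rot: [[-0.982, 0.19, -0.002], [0.19, 0.982, 0.001], [0.002, 0.001, -1.0]]
wrist_force: [1.2, 1.6, 0.7]
width: 0.628
grasp_force: 0.0
```

Emit:
carry_out(targets=[0, 0, 0.176, 0, 0, 0, 0.9, 0, 0, 0.176, 0, 0, 0, 0.9, 0, 0, 0.176, 0, 0, 0, 0.9, 0, 0, 0.176, 0, 0, 0, 0.9, 0, 0, 0.176, 0, 0, 0, 0.9, 0, 0, 0.176, 0, 0, 0, 0.9, 0, 0, 0.176, 0, 0, 0, 0.9, 0, 0, 0.176, 0, 0, 0, 0.9, 0, 0, 0.176, 0, 0, 0, 0.9, 0, 0, 0.176, 0, 0, 0, 0.9, 0, 0, 0, 0, 0, 0, 0.9])

```text
time_s: 21.92
tool_pos: [0.4689, -0.5138, 0.2483]
tcp_rot: [[0.371, 0.929, -0.002], [0.929, -0.371, 0.001], [-0.0, -0.002, -1.0]]
wrist_force: [-0.8, -0.4, -0.3]
width: 0.901
grasp_force: 0.0
```

```bash
cat > st.py <<'E'
from h import *
o=observe(); T=tool(); z=T[:3,2]; y=T[:3,1]
print('t',o['time_s'],'pos',o['tool_pos'].round(4),'chest',toC(o['tool_pos']).round(4),'w',round(o['width']*94,1),'F',o['wrist_force'].round(1))
print('q',o['joint_positions'].round(0),'z az/el',np.rad2deg([np.arctan2(z[1],z[0]),np.arcsin(z[2])]).round(1),'y az/el',np.rad2deg([np.arctan2(y[1],y[0]),np.arcsin(y[2])]).round(1))
E
python3 st.py; python3 -c "
from h import *
print(delta([.47,-.513,.12]))"; python3 t2.py | grep ring
```

```text
t 21.925 pos [ 0.4689 -0.5138  0.2483] chest [-0.1014 -0.5867  0.2483] w 84.7 F [-0.8 -0.4 -0.3]
q [ 13.  39.  54.  79. -31.  77.  45.] z az/el [166.2 -89.9] y az/el [-21.8  -0.1]
[ 0.11  0.1  12.83]
ring 141 ((0.7719884514808655, -0.48254984617233276), 0.06197743862867355)
ring 146 ((0.6340179443359375, -0.18736955523490906), 0.02191208302974701)
ring 154 ((0.5097314715385437, -0.415763795375824), 0.022228622809052467)
```

Emit:
carry_out(targets=[0, 0, 0, 0, 0, 4, 0.9, 0, 0, 0, 0, 0, 4, 0.9, 0, 0, 0, 0, 0, 4.2, 0.9, 0, 0.15, 0, 0, 0, 0, 0.9, 0, 0.15, 0, 0, 0, 0, 0.9, 0, 0.15, 0, 0, 0, 0, 0.9, 0, 0.15, 0, 0, 0, 0, 0.9, 0, 0.15, 0, 0, 0, 0, 0.9, 0, 0.15, 0, 0, 0, 0, 0.9, 0, 0, 0, 0, 0, 0, 0.9])

```text
time_s: 23.22
tool_pos: [0.4666, -0.5151, 0.1245]
tcp_rot: [[0.232, 0.928, 0.293], [0.574, -0.373, 0.729], [0.785, -0.001, -0.619]]
wrist_force: [1.2, 0.4, 0.0]
width: 0.899
grasp_force: 0.0
```

```bash
python3 st.py
```

```text
t 23.225 pos [ 0.4666 -0.5151  0.1245] chest [-0.1037 -0.5881  0.1245] w 84.5 F [1.2 0.4 0. ]
q [ 49.  62.  28.  60. -57. 108.  56.] z az/el [ 68.1 -38.2] y az/el [-21.9  -0.1]
```

Emit:
carry_out(targets=[0, 0.093, 0, 0, 0, 1, 0.9, 0, 0.093, 0, 0, 0, 1, 0.9, 0, 0.093, 0, 0, 0, 1, 0.9, 0, 0.093, 0, 0, 0, 1, 0.9, 0, 0, 0, 0, 0, 0, 0.9])

```text
time_s: 23.85
tool_pos: [0.4819, -0.4816, 0.1066]
tcp_rot: [[0.108, 0.928, 0.355], [0.273, -0.372, 0.887], [0.956, 0.001, -0.294]]
wrist_force: [-0.9, 0.4, -0.0]
width: 0.899
grasp_force: 0.0
```

```bash
python3 st.py
python3 - <<'E'
from h import *
T=tool(); z=T[:3,2]; p=np.array([.5097,-.416,.075]); print(delta(p+.008*z))
s=snapshot('wrist'); W=world(s,T)
m=(W[...,2]>.05)&(W[...,2]<.125)&(abs(W[...,0]-.51)<.05)&(abs(W[...,1]+.416)<.05); q=W[m]; print(len(q), q.min(0) if len(q) else 0,q.max(0) if len(q) else 0)
E
```

```text
t 23.85 pos [ 0.4819 -0.4816  0.1066] chest [-0.0897 -0.554   0.1066] w 84.5 F [-0.9  0.4 -0. ]
q [ 59.  69.   9.  55. -57. 114.  51.] z az/el [ 68.2 -17.1] y az/el [-21.8   0.1]
[-0.92  0.13  8.54]
5137 [ 0.48966218 -0.44095944  0.05001904] [ 0.53264028 -0.39722722  0.12177741]
```

Emit:
carry_out(targets=[0, 0, 0, -0.3, 0.05, 1.5, 0.9, 0, 0, 0, -0.3, 0.05, 1.5, 0.9, 0, 0, 0, -0.3, 0, 1.5, 0.9, 0, 0, 0, 0, 0, 1.5, 0.9, 0, 0, 0, 0, 0, 1.5, 0.9, 0, 0, 0, 0, 0, 1, 0.9, 0, 0, 0, 0, 0, 0, 0.9])

```text
time_s: 24.78
tool_pos: [0.5124, -0.409, 0.074]
tcp_rot: [[0.109, 0.929, 0.355], [0.273, -0.371, 0.887], [0.956, 0.0, -0.294]]
wrist_force: [-0.2, -0.8, 0.4]
width: 0.904
grasp_force: 0.0
```

```bash
python3 st.py
python3 - <<'E'
from h import *
T=tool(); z=T[:3,2]; p=np.array([.5097,-.416,.075]); print(delta(p+.008*z))
save('side','side3.png')
i=cv2.imread('pics/side3.png')[180:384,120:420]; cv2.imwrite('pics/c3.png',cv2.resize(i,(600,408)))
E
```

```text
t 24.775 pos [ 0.5124 -0.409   0.074 ] chest [-0.0623 -0.4802  0.074 ] w 84.9 F [-0.2 -0.8  0.4]
q [ 54.  67.   9.  66. -58. 106.  56.] z az/el [ 68.2 -17.1] y az/el [-21.8   0. ]
[-0.12  0.01  0.06]
```

View pics/c3.png

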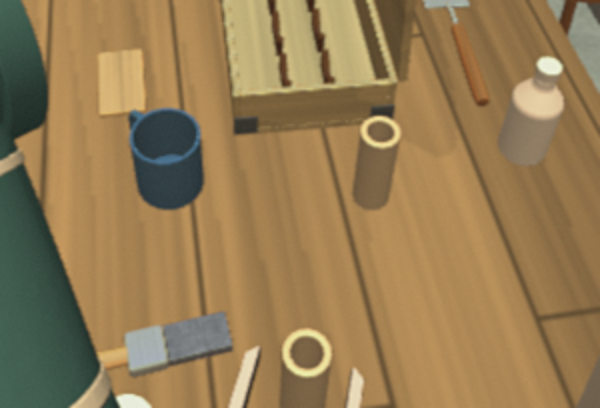

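The picture shows the fingers straddling the near prop at crop (305,370), clear on both sides. Grip and lift.

Emit:
carry_out(targets=[0, 0, 0, 0, 0, 0, 0.2, 0, 0, 0, 0, 0, 0, 0.2, 0, 0, 0, 0, 0, 0, 0.2, 0, 0, 0, 0, 0, 0, 0.2, 0, 0, 0, 0, 0, 0, 0.2, 0, 0, 0, 0, 0, 0, 0.2, 0, 0, 0, 1.9, 0, -0.6, 0.2, 0, 0, 0, 2.9, 0, -0.9, 0.2, 0, 0, 0, 2.9, 0, -0.9, 0.2, 0, 0, 0, 0, 0, 0, 0.2], squeeze=35)

```text
time_s: 26.08
tool_pos: [0.5123, -0.4108, 0.1579]
tcp_rot: [[0.107, 0.928, 0.356], [0.277, -0.372, 0.886], [0.955, 0.004, -0.297]]
wrist_force: [-0.2, 0.4, -2.2]
width: 0.461
grasp_force: 34.9
```

```bash
python3 st.py
```

```text
t 26.075 pos [ 0.5123 -0.4108  0.1579] chest [-0.0623 -0.482   0.1579] w 43.3 F [-0.2  0.4 -2.2]
q [ 54.  60.   9.  68. -58. 109.  51.] z az/el [ 68.1 -17.3] y az/el [-21.8   0.2]
```

Emit:
carry_out(targets=[0, -0.157, 0, 0, 0, 0, 0.2, 0, -0.157, 0, 0, 0, 0, 0.2, 0, -0.157, 0, 0, 0, 0, 0.2, 0, -0.157, 0, 0, 0, 0, 0.2, 0, -0.157, 0, 0, 0, 0, 0.2, 0, -0.157, 0, 0, 0, 0, 0.2, 0, -0.157, 0, 0, 0, 0, 0.2, 0, -0.157, 0, 0, 0, 0, 0.2, 0, -0.157, 0, 0, 0, 0, 0.2, 0, -0.157, 0, 0, 0, 0, 0.2, 0, 0, 0, -0.96, 0, -3.15, 0.2, 0, 0, 0, -0.96, 0, -3.15, 0.2, 0, 0, 0, -0.96, 0, -3.15, 0.2, 0, 0, 0, 0, 0, 0, 0.2])

```text
time_s: 27.82
tool_pos: [0.5125, -0.41, 0.2551]
tcp_rot: [[0.356, 0.928, -0.107], [0.887, -0.372, -0.273], [-0.293, 0.003, -0.956]]
wrist_force: [-0.7, -0.6, -2.6]
width: 0.46
grasp_force: 34.9
```

```bash
python3 st.py
```

```text
t 27.825 pos [ 0.5125 -0.41    0.2551] chest [-0.0622 -0.4811  0.2551] w 43.2 F [-0.7 -0.6 -2.6]
q [-3. 28. 44. 90. -3. 64. 15.] z az/el [-111.3  -72.9] y az/el [-21.8   0.1]
```

Emit:
carry_out(targets=[-0.0507, 0, -0.166, 0, 0, 0, 0.2, -0.0507, 0, -0.166, 0, 0, 0, 0.2, -0.0507, 0, -0.166, 0, 0, 0, 0.2, -0.0507, 0, -0.166, 0, 0, 0, 0.2, -0.0507, 0, -0.166, 0, 0, 0, 0.2, -0.0507, 0, -0.166, 0, 0, 0, 0.2, -0.0507, 0, -0.166, 0, 0, 0, 0.2, -0.0507, 0, -0.166, 0, 0, 0, 0.2, -0.0507, 0, -0.166, 0, 0, 0, 0.2, -0.0507, 0, -0.166, 0, 0, 0, 0.2, -0.0507, 0, -0.166, 0, 0, 0, 0.2, 0, 0, 0, 0, 0, 0, 0.2])

```text
time_s: 29.32
tool_pos: [0.5109, -0.4103, 0.2518]
tcp_rot: [[-0.956, 0.045, 0.29], [0.043, 0.999, -0.013], [-0.29, -0.0, -0.957]]
wrist_force: [-0.1, -0.1, -1.2]
width: 0.46
grasp_force: 34.9
```

```bash
python3 st.py
python3 - <<'E'
from h import *
z=tool()[:3,2]
print('c2',delta(toW([-.015,.08,.05])+.008*z+[0,0,.13]))
s=save('side','side4.png')
i=cv2.imread('pics/side4.png')[60:384,120:460]; cv2.imwrite('pics/c4.png',cv2.resize(i,(600,572)))
E
```

```text
t 29.325 pos [ 0.5109 -0.4103  0.2518] chest [-0.0637 -0.4816  0.2518] w 43.2 F [-0.1 -0.1 -1.2]
q [ 30.  18.  14.  97. -19.  54. 140.] z az/el [ -2.6 -73.2] y az/el [87.4 -0. ]
c2 [-2.38 56.18  9.01]
```

View pics/c4.png

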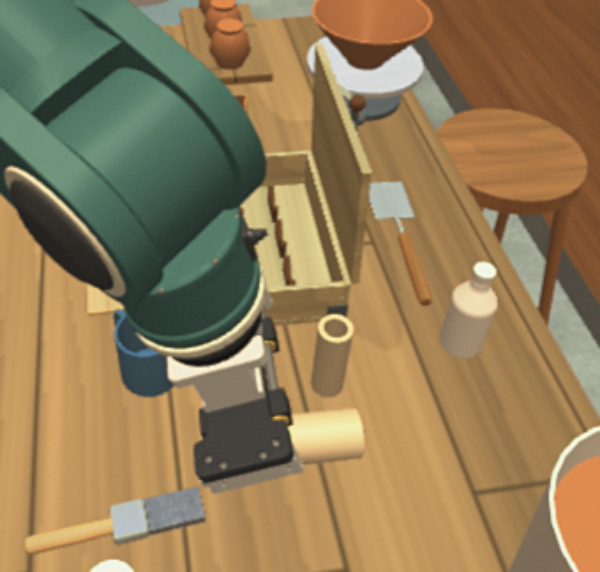

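The gripped tube is horizontal, crop (330,435), pointing back. The lid is up and the cradles are free. Carry it over cradle 2.

Emit:
carry_out(targets=[0, 0, 0, -0.18, 4.32, 0.69, 0.2, 0, 0, 0, -0.18, 4.32, 0.69, 0.2, 0, 0, 0, -0.18, 4.32, 0.69, 0.2, 0, 0, 0, -0.18, 4.32, 0.69, 0.2, 0, 0, 0, -0.18, 4.32, 0.69, 0.2, 0, 0, 0, -0.18, 4.32, 0.69, 0.2, 0, 0, 0, -0.18, 4.32, 0.69, 0.2, 0, 0, 0, -0.18, 4.32, 0.69, 0.2, 0, 0, 0, -0.18, 4.32, 0.69, 0.2, 0, 0, 0, -0.18, 4.32, 0.69, 0.2, 0, 0, 0, -0.18, 4.32, 0.69, 0.2, 0, 0, 0, -0.18, 4.32, 0.69, 0.2, 0, 0, 0, -0.18, 4.32, 0.69, 0.2, 0, 0, 0, 0, 0, 0, 0.2, 0, 0, 0, 0, 0, 0, 0.2])

```text
time_s: 31.25
tool_pos: [0.5839, 0.1491, 0.1732]
tcp_rot: [[-0.956, 0.044, 0.291], [0.042, 0.999, -0.014], [-0.291, -0.001, -0.957]]
wrist_force: [-0.1, -0.7, -2.1]
width: 0.459
grasp_force: 34.9
```

```bash
python3 st.py
python3 - <<'E'
from h import *
T=tool(); z=T[:3,2]
print('c2',delta(toW([-.015,.08,.05])+.008*z))
s=snapshot('wrist'); Cc=(world(s,T)-C)@RC
m=(abs(Cc[...,1]-.08)<.025)&(Cc[...,2]>.14)&(Cc[...,2]<.23)&(Cc[...,0]<.02)&(Cc[...,0]>-.1); p=Cc[m]
print(len(p),np.percentile(p,[1,50,99],axis=0).round(4)); 
t=p[abs(p[:,1]-.08)<.004]; i=np.argsort(t[:,0]); print(t[i][::max(1,len(t)//12)].round(4))
save('wrist','w5.png')
E
```

```text
t 31.25 pos [0.5839 0.1491 0.1732] chest [-0.014   0.0804  0.1732] w 43.2 F [-0.1 -0.7 -2.1]
q [-21.  15.   0. 111.  11.  38.  59.] z az/el [ -2.8 -73.1] y az/el [87.5 -0.1]
c2 [ 3.69 -0.03 12.55]
13112 [[-0.0598  0.0561  0.1662]
 [-0.0359  0.0804  0.2003]
 [ 0.018   0.104   0.2276]]
[[-0.0605  0.0834  0.2006]
 [-0.0587  0.0793  0.2042]
 [-0.0558  0.082   0.204 ]
 [-0.0521  0.0784  0.1683]
 [-0.0483  0.0834  0.2048]
 [-0.0443  0.0816  0.1673]
 [-0.04    0.0777  0.2038]
 [-0.0343  0.0806  0.2039]
 [-0.0258  0.0765  0.2029]
 [-0.016   0.0764  0.2038]
 [-0.0052  0.081   0.2039]
 [ 0.0062  0.0765  0.2034]
 [ 0.0195  0.0832  0.2035]]
```

View pics/w5.png

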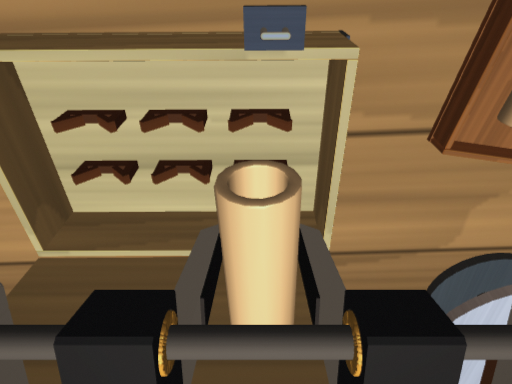

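The tube at (258,250) is level over cradle 2 and centred in x and y. Lower it.

Emit:
carry_out(targets=[0, 0, 0, 0.66, 0, 2.17, 0.2, 0, 0, 0, 0.66, 0, 2.17, 0.2, 0, 0, 0, 0.66, 0, 2.17, 0.2, 0, 0, 0, 0.66, 0, 2.17, 0.2, 0, 0, 0, 0.66, 0, 2.17, 0.2, 0, 0, 0, 0.24, 0, 0.8, 0.2, 0, 0, 0, 0.24, 0, 0.8, 0.2, 0, 0, 0, 0, 0, 0, 0.2])

```text
time_s: 32.35
tool_pos: [0.5846, 0.1488, 0.0435]
tcp_rot: [[-0.956, 0.043, 0.291], [0.041, 0.999, -0.014], [-0.292, -0.002, -0.957]]
wrist_force: [-0.8, -0.6, -2.8]
width: 0.464
grasp_force: 34.9
```

```bash
python3 st.py
```

```text
t 32.35 pos [0.5846 0.1488 0.0435] chest [-0.0132  0.0801  0.0435] w 43.6 F [-0.8 -0.6 -2.8]
q [-23.  27.   3. 116.  15.  22.  54.] z az/el [ -2.8 -73. ] y az/el [87.5 -0.1]
```

Emit:
carry_out(targets=[0, 0, 0, 0.03, 0, 0.1, 0.2, 0, 0, 0, 0, 0, 0, 0.2])

```text
time_s: 32.6
tool_pos: [0.5848, 0.149, 0.0429]
tcp_rot: [[-0.955, 0.043, 0.292], [0.04, 0.999, -0.014], [-0.292, -0.001, -0.956]]
wrist_force: [-0.5, -1.5, -0.6]
width: 0.463
grasp_force: 34.9
```

Emit:
carry_out(targets=[0, 0, 0, 0.03, 0, 0.1, 0.2, 0, 0, 0, 0, 0, 0, 0.2])

```text
time_s: 32.85
tool_pos: [0.585, 0.1487, 0.042]
tcp_rot: [[-0.955, 0.043, 0.292], [0.041, 0.999, -0.014], [-0.293, -0.001, -0.956]]
wrist_force: [-3.2, -3.2, 9.0]
width: 0.459
grasp_force: 34.9
```

Emit:
carry_out(targets=[0, 0, 0, 0, 0, 0, 0.62, 0, 0, 0, 0, 0, 0, 0.62, 0, 0, 0, 0, 0, 0, 0.62, 0, 0, 0, -0.5, 0, -1.7, 0.62, 0, 0, 0, -0.9, 0, -2.9, 0.62, 0, 0, 0, -1.17, 0, -3.82, 0.62, 0, 0, 0, -1.17, 0, -3.82, 0.62, 0, 0, 0, -1.17, 0, -3.82, 0.62, 0, 0, 0, -1.17, 0, -3.82, 0.62, 0, 0, 0, 0, 0, 0, 0.62])

```text
time_s: 34.1
tool_pos: [0.5859, 0.1498, 0.2524]
tcp_rot: [[-0.954, 0.042, 0.296], [0.041, 0.999, -0.012], [-0.296, 0.0, -0.955]]
wrist_force: [0.0, 0.2, -0.4]
width: 0.618
grasp_force: 0.0
```

```bash
python3 st.py
cat > cr.py <<'E'
from h import *
T=tool(); s=snapshot('wrist'); Cc=(world(s,T)-C)@RC
for y in (-.08,0,.08):
    m=(abs(Cc[...,1]-y)<.03)&(Cc[...,2]>.052)&(Cc[...,2]<.09)&(abs(Cc[...,0])<.09); p=Cc[m]
    if len(p)>50: print(y,len(p),np.percentile(p,[0.5,99.5],axis=0).round(4).tolist())
E
python3 cr.py; python3 t2.py | grep ring; python3 -c "
from h import *
print(delta([.63,-.292,.25]))"
```

```text
t 34.1 pos [0.5859 0.1498 0.2524] chest [-0.012   0.0812  0.2524] w 58.1 F [ 0.   0.2 -0.4]
q [-20.  10.  -1. 106.   9.  48.  61.] z az/el [ -2.4 -72.8] y az/el [87.6  0. ]
0.08 4074 [[-0.0577, 0.0585, 0.0538], [0.0609, 0.1011, 0.074]]
ring 146 ((0.7731497287750244, -0.4834994971752167), 0.06348906457424164)
ring 144 ((0.6339558959007263, -0.18736955523490906), 0.022126419469714165)
[ -6.15 -43.89   1.83]
```

Emit:
carry_out(targets=[0, 0, 0, -0.62, -4.39, 0.18, 0.62, 0, 0, 0, -0.62, -4.39, 0.18, 0.62, 0, 0, 0, -0.62, -4.39, 0.18, 0.62, 0, 0, 0, -0.62, -4.39, 0.18, 0.62, 0, 0, 0, -0.62, -4.39, 0.18, 0.62, 0, 0, 0, -0.62, -4.39, 0.18, 0.62, 0, 0, 0, -0.62, -4.39, 0.18, 0.62, 0, 0, 0, -0.62, -4.39, 0.18, 0.62, 0, 0, 0, -0.62, -4.39, 0.18, 0.62, 0, 0, 0, -0.62, -4.39, 0.18, 0.62, 0.0507, 0, 0.166, 0, 0, 0, 0.9, 0.0507, 0, 0.166, 0, 0, 0, 0.9, 0.0507, 0, 0.166, 0, 0, 0, 0.9, 0.0507, 0, 0.166, 0, 0, 0, 0.9, 0.0507, 0, 0.166, 0, 0, 0, 0.9, 0.0507, 0, 0.166, 0, 0, 0, 0.9, 0.0507, 0, 0.166, 0, 0, 0, 0.9, 0.0507, 0, 0.166, 0, 0, 0, 0.9, 0.0507, 0, 0.166, 0, 0, 0, 0.9, 0, 0, 0, 0, 0, 0, 0.9])

```text
time_s: 36.7
tool_pos: [0.6307, -0.2915, 0.2488]
tcp_rot: [[0.03, 0.999, -0.013], [0.955, -0.032, -0.294], [-0.294, -0.003, -0.956]]
wrist_force: [0.3, 0.6, 0.3]
width: 0.899
grasp_force: 0.0
```

```bash
python3 st.py;  python3 t2.py | grep ring; python3 -c "
from h import *
print(delta([.631,-.283,.13]))"
```

```text
t 36.7 pos [ 0.6307 -0.2915  0.2488] chest [ 0.0511 -0.3579  0.2488] w 84.5 F [0.3 0.6 0.3]
q [-10.  30.  36.  86.  -1.  64.  20.] z az/el [-92.5 -72.9] y az/el [-1.8 -0.2]
[ 4.36  0.07 11.14]
```

Emit:
carry_out(targets=[0, 0, 0, 0.87, 0, 2.85, 0.9, 0, 0, 0, 0.87, 0, 2.85, 0.9, 0, 0, 0, 0.87, 0, 2.85, 0.9, 0, 0, 0, 0.87, 0, 2.85, 0.9, 0, 0.157, 0, 0, 0, 0, 0.9, 0, 0.157, 0, 0, 0, 0, 0.9, 0, 0.157, 0, 0, 0, 0, 0.9, 0, 0.157, 0, 0, 0, 0, 0.9, 0, 0.157, 0, 0, 0, 0, 0.9, 0, 0.157, 0, 0, 0, 0, 0.9, 0, 0.157, 0, 0, 0, 0.5, 0.9, 0, 0.157, 0, 0, 0, 0.6, 0.9, 0, 0.157, 0, 0, 0, 0.6, 0.9, 0, 0.157, 0, 0, 0, 0.6, 0.9, 0, 0, 0, 0, 0, 0, 0.9])

```text
time_s: 38.62
tool_pos: [0.6293, -0.275, 0.1133]
tcp_rot: [[0.013, 0.999, 0.034], [0.291, -0.036, 0.956], [0.957, -0.003, -0.291]]
wrist_force: [-0.3, 0.2, -0.1]
width: 0.899
grasp_force: 0.0
```

```bash
python3 st.py
cat > pk.py <<'E'
from h import *
T=tool(); z=T[:3,2]; p=np.array([.634,-.1874,.075]); print(delta(p+.008*z))
s=snapshot('wrist'); W=world(s,T)
m=(W[...,2]>.05)&(W[...,2]<.125)&(abs(W[...,0]-.634)<.05)&(abs(W[...,1]+.187)<.05); q=W[m]; print(len(q), q.min(0) if len(q) else 0,q.max(0) if len(q) else 0)
E
python3 pk.py
```

```text
t 38.625 pos [ 0.6293 -0.275   0.1133] chest [ 0.049  -0.3415  0.1133] w 84.5 F [-0.3  0.2 -0.1]
q [ 41.  69.   1.  55. -52. 111.  47.] z az/el [ 88.  -16.9] y az/el [-2.1 -0.2]
[-1.1   0.16 10.31]
4502 [ 0.6148223  -0.21188109  0.05001236] [ 0.65788586 -0.16720379  0.12166685]
```

Emit:
carry_out(targets=[0, 0, 0, -0.4, 0.1, 1.8, 0.9, 0, 0, 0, -0.4, 0.1, 1.8, 0.9, 0, 0, 0, -0.3, 0, 1.8, 0.9, 0, 0, 0, 0, 0, 1.8, 0.9, 0, 0, 0, 0, 0, 1.5, 0.9, 0, 0, 0, 0, 0, 1, 0.9, 0, 0, 0, 0, 0, 0.4, 0.9, 0, 0, 0, 0, 0, 0, 0.9, 0, 0, 0, 0, 0, 0, 0.2, 0, 0, 0, 0, 0, 0, 0.2, 0, 0, 0, 0, 0, 0, 0.2, 0, 0, 0, 0, 0, 0, 0.2, 0, 0, 0, 0, 0, 0, 0.2, 0, 0, 0, 0, 0, 0, 0.2], squeeze=35)

```text
time_s: 40.42
tool_pos: [0.6362, -0.1815, 0.077]
tcp_rot: [[0.011, 0.999, 0.032], [0.294, -0.034, 0.955], [0.956, -0.001, -0.294]]
wrist_force: [-1.2, 0.9, -0.5]
width: 0.459
grasp_force: 35.0
```

```bash
python3 st.py; python3 pk.py
```

```text
t 40.425 pos [ 0.6362 -0.1815  0.077 ] chest [ 0.052  -0.2477  0.077 ] w 43.2 F [-1.2  0.9 -0.5]
q [ 37.  66.  -0.  67. -53. 101.  52.] z az/el [ 88.1 -17.1] y az/el [-1.9 -0. ]
[-0.37 -0.2   0.29]
14183 [ 0.6012714  -0.23699438  0.05001576] [ 0.67043598 -0.16693845  0.12184487]
```

Gripped about 19 mm above mid-length. I'll regrip a little lower so the fingers clear the saddles, then lift.

Emit:
carry_out(targets=[0, 0, 0, 0, 0, 0, 0.7, 0, 0, 0, 0, 0, 0, 0.7, 0, 0, 0, -0.3, 0, 0.09, 0.7, 0, 0, 0, -0.4, 0, 0.12, 0.7, 0, 0, 0, 0, 0, 0, 0.7, 0, 0, 0, 0, 0, 0, 0.2, 0, 0, 0, 0, 0, 0, 0.2, 0, 0, 0, 0, 0, 0, 0.2, 0, 0, 0, 0, 0, 0, 0.2, 0, 0, 0, 1.9, 0, -0.6, 0.2, 0, 0, 0, 2.9, 0, -0.9, 0.2, 0, 0, 0, 2.9, 0, -0.9, 0.2, 0, 0, 0, 0, 0, 0, 0.2])

```text
time_s: 42.1
tool_pos: [0.637, -0.1824, 0.1537]
tcp_rot: [[0.007, 0.999, 0.033], [0.297, -0.034, 0.954], [0.955, 0.004, -0.297]]
wrist_force: [0.3, -0.3, -2.3]
width: 0.461
grasp_force: 35.0
```

Emit:
carry_out(targets=[0, -0.157, 0, 0, 0, 0, 0.2, 0, -0.157, 0, 0, 0, 0, 0.2, 0, -0.157, 0, 0, 0, 0, 0.2, 0, -0.157, 0, 0, 0, 0, 0.2, 0, -0.157, 0, 0, 0, 0, 0.2, 0, -0.157, 0, 0, 0, 0, 0.2, 0, -0.157, 0, 0, 0, 0, 0.2, 0, -0.157, 0, 0, 0, 0, 0.2, 0, -0.157, 0, 0, 0, 0, 0.2, 0, -0.157, 0, 0, 0, 0, 0.2, 0, 0, 0, -0.96, 0, -3.15, 0.2, 0, 0, 0, -0.96, 0, -3.15, 0.2, 0, 0, 0, -0.96, 0, -3.15, 0.2, 0, 0, 0, 0, 0, 0, 0.2])

```text
time_s: 43.85
tool_pos: [0.6369, -0.1816, 0.251]
tcp_rot: [[0.033, 0.999, -0.008], [0.955, -0.034, -0.293], [-0.293, 0.002, -0.956]]
wrist_force: [-0.2, -0.8, -3.1]
width: 0.457
grasp_force: 35.0
```

```bash
python3 st.py
```

```text
t 43.85 pos [ 0.6369 -0.1816  0.251 ] chest [ 0.0527 -0.2479  0.251 ] w 43.0 F [-0.2 -0.8 -3.1]
q [-18.  27.  32.  88.   3.  65.   7.] z az/el [-91.5 -72.9] y az/el [-1.9  0.1]
```

Emit:
carry_out(targets=[-0.0507, 0, -0.166, 0, 0, 0, 0.2, -0.0507, 0, -0.166, 0, 0, 0, 0.2, -0.0507, 0, -0.166, 0, 0, 0, 0.2, -0.0507, 0, -0.166, 0, 0, 0, 0.2, -0.0507, 0, -0.166, 0, 0, 0, 0.2, -0.0507, 0, -0.166, 0, 0, 0, 0.2, -0.0507, 0, -0.166, 0, 0, 0, 0.2, -0.0507, 0, -0.166, 0, 0, 0, 0.2, -0.0507, 0, -0.166, 0, 0, 0, 0.2, 0, 0, 0, 1.71, 3.36, 1.11, 0.2, 0, 0, 0, 1.71, 3.36, 1.11, 0.2, 0, 0, 0, 1.71, 3.36, 1.11, 0.2, 0, 0, 0, 1.71, 3.36, 1.11, 0.2, 0, 0, 0, 1.71, 3.36, 1.11, 0.2, 0, 0, 0, 0, 0, 0, 0.2, 0, 0, 0, 0, 0, 0, 0.2])

```text
time_s: 45.85
tool_pos: [0.5776, -0.0115, 0.1703]
tcp_rot: [[-0.956, 0.043, 0.29], [0.04, 0.999, -0.014], [-0.291, -0.002, -0.957]]
wrist_force: [-0.0, -1.1, -2.1]
width: 0.457
grasp_force: 35.0
```

```bash
python3 st.py
cat > tb.py <<'E'
from h import *
T=tool(); s=snapshot('wrist'); Cc=(world(s,T)-C)@RC; yc=toC(T[:3,3])[1]; zc=T[2,3]
m=(abs(Cc[...,1]-yc)<.03)&(Cc[...,2]>zc+.012)&(Cc[...,2]<zc+.034)&(Cc[...,0]<.02)&(Cc[...,0]>-.1); p=Cc[m]
t=p[p[:,2]>zc+.026]; print('front end x',np.percentile(t[:,0],.5),'y',np.median(t[:,1])); 
for a in (-.055,-.03,0): k=t[abs(t[:,0]-a)<.006]; print(a,k[:,2].max().round(4),np.median(k[:,1]).round(4))
E
python3 tb.py
```

```text
t 45.85 pos [ 0.5776 -0.0115  0.1703] chest [-0.0136 -0.0804  0.1703] w 42.9 F [-0.  -1.1 -2.1]
q [ -8.  13.   6. 116.   0.  35.  85.] z az/el [ -2.8 -73.1] y az/el [87.6 -0.1]
front end x -0.06292009242111954 y -0.07978411041595487
-0.055 0.202 -0.0798
-0.03 0.2043 -0.0798
0 0.2012 -0.0798
```

Emit:
carry_out(targets=[0, 0, 0, 0.62, 0, 2.13, 0.2, 0, 0, 0, 0.62, 0, 2.13, 0.2, 0, 0, 0, 0.62, 0, 2.13, 0.2, 0, 0, 0, 0.62, 0, 2.13, 0.2, 0, 0, 0, 0.62, 0, 2.13, 0.2, 0, 0, 0, 0.21, 0, 0.8, 0.2, 0, 0, 0, 0.21, 0, 0.8, 0.2, 0, 0, 0, 0, 0, 0, 0.2])

```text
time_s: 46.9
tool_pos: [0.5803, -0.0115, 0.0436]
tcp_rot: [[-0.956, 0.043, 0.292], [0.04, 0.999, -0.014], [-0.292, -0.002, -0.956]]
wrist_force: [-0.4, -0.4, -2.5]
width: 0.459
grasp_force: 35.0
```

Emit:
carry_out(targets=[0, 0, 0, 0.03, 0, 0.1, 0.2, 0, 0, 0, 0, 0, 0, 0.2])

```text
time_s: 47.15
tool_pos: [0.5803, -0.0114, 0.043]
tcp_rot: [[-0.955, 0.042, 0.292], [0.04, 0.999, -0.014], [-0.293, -0.002, -0.956]]
wrist_force: [-0.7, -1.1, 1.7]
width: 0.462
grasp_force: 35.0
```

Contact. Release and retreat, then check.

Emit:
carry_out(targets=[0, 0, 0, 0.02, 0, 0.05, 0.2, 0, 0, 0, 0, 0, 0, 0.62, 0, 0, 0, 0, 0, 0, 0.62, 0, 0, 0, 0, 0, 0, 0.62, 0, 0, 0, -0.5, 0, -1.7, 0.62, 0, 0, 0, -0.9, 0, -2.9, 0.62, 0, 0, 0, -1.17, 0, -3.82, 0.62, 0, 0, 0, -1.17, 0, -3.82, 0.62, 0, 0, 0, -1.17, 0, -3.82, 0.62, 0, 0, 0, -1.17, 0, -3.82, 0.62, 0, 0, 0, 0, 0, 0, 0.62])

```text
time_s: 48.52
tool_pos: [0.5813, -0.011, 0.2528]
tcp_rot: [[-0.954, 0.043, 0.296], [0.04, 0.999, -0.013], [-0.296, -0.001, -0.955]]
wrist_force: [0.4, -0.2, -0.5]
width: 0.617
grasp_force: 0.0
```

```bash
python3 st.py;python3 cr.py
python3 - <<'E'
from h import *
i=save('wrist','w6.png'); j=save('side','side5.png')
a=cv2.imread('pics/w6.png'); b=cv2.imread('pics/side5.png'); cv2.imwrite('pics/c5.png',cv2.resize(np.hstack([a,b]),(800,300)))
W=(world(j)-C)@RC; m=(W[...,1]>.0)&(W[...,1]<.13)&(W[...,2]>.12)&(W[...,2]<.26)&(W[...,0]>0)&(W[...,0]<.2); p=W[m]; f=np.polyfit(p[:,2],p[:,0],1); print('lid deg',90+np.rad2deg(np.arctan(f[0])),len(p),f)
g=j['pixels'].astype(int); k=(g[...,0]<150)&(g[...,0]>g[...,2]+20)&(W[...,2]>.27)&(W[...,2]<.33)&(abs(W[...,1]+.04)<.03)&(abs(W[...,0]-.09)<.06); print('knob',k.sum(),np.median(W[k],0))
E
```

```text
t 48.525 pos [ 0.5813 -0.011   0.2528] chest [-0.0099 -0.0797  0.2528] w 58.0 F [ 0.4 -0.2 -0.5]
q [ -9.   7.   7. 110.   1.  46.  85.] z az/el [ -2.6 -72.8] y az/el [87.6 -0. ]
-0.08 4126 [[-0.0597, -0.101, 0.0544], [0.0587, -0.0585, 0.0741]]
0.08 4314 [[-0.0578, 0.058, 0.0525], [0.0609, 0.0971, 0.0741]]
lid deg 88.67669363293335 566 [-0.02310016  0.10343259]
knob 94 [ 0.10220107 -0.04644034  0.30128928]
```

View pics/c5.png

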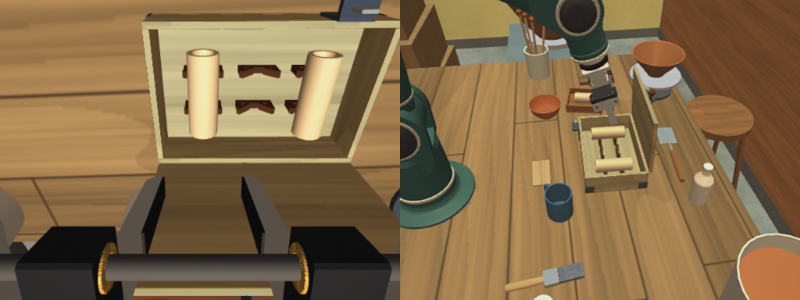

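Both full props lie level and centred in the outer cradles (x centre within 2 mm), and the odd one is in the tray. Now go behind the lid to shut it.

Emit:
carry_out(targets=[0, 0.149, 0, 0, 0, 0, 0, 0, 0.149, 0, 0, 0, 0, 0, 0, 0, 0, 0, 0, -3.7, 0, 0, 0, 0, 0, 0, -3.7, 0, 0, 0, 0, 0, 0, -3.7, 0, 0, 0, 0, -2.85, 1.67, 0, 0, 0, 0, 0, -2.85, 1.67, 0, 0, 0, 0, 0, -2.85, 1.67, 0, 0, 0, 0, 0, -2.85, 1.67, 0, 0, 0, 0, 0, -2.85, 1.67, 0, 0, 0, 0, 0, -2.85, 1.67, 0, 0, 0, 0, 0, 0, 0, 3.7, 0, 0, 0, 0, 0, 0, 3.7, 0, 0, 0, 0, 0, 0, 3.7, 0, 0, 0, 0, 0, 0, 0, 0])

```text
time_s: 50.55
tool_pos: [0.7536, 0.0816, 0.2449]
tcp_rot: [[-0.999, 0.043, -0.009], [0.043, 0.999, -0.002], [0.009, -0.003, -1.0]]
wrist_force: [-0.9, 0.5, 1.3]
width: -0.001
grasp_force: 0.0
```

```bash
python3 st.py
python3 - <<'E'
from h import *
th=np.deg2rad(np.linspace(90,0,19)); r=.17
P=np.stack([.1-r*np.cos(th)+.012*np.sin(th)+.008,.0765+r*np.sin(th)+.012*np.cos(th)],1)
print(P[[0,-1]]); d=np.diff(P,axis=0)*100; print(np.round(np.c_[-d[:,0],-d[:,1]],2).tolist())
E
```

```text
t 50.55 pos [0.7536 0.0816 0.2449] chest [0.1584 0.02   0.2449] w -0.1 F [-0.9  0.5  1.3]
q [-12.  37.   6.  66.  -4.  77.  81.] z az/el [-164.8  -89.5] y az/el [87.6 -0.2]
[[ 0.12    0.2465]
 [-0.062   0.0885]]
[[1.49, -0.04], [1.48, 0.09], [1.47, 0.22], [1.45, 0.35], [1.41, 0.47], [1.36, 0.59], [1.31, 0.71], [1.24, 0.82], [1.16, 0.92], [1.08, 1.02], [0.99, 1.11], [0.89, 1.19], [0.78, 1.27], [0.66, 1.33], [0.55, 1.38], [0.42, 1.43], [0.3, 1.46], [0.17, 1.48]]
```

Emit:
carry_out(targets=[0, 0, 0, 1.3, 0, 0, 0, 0, 0, 0, 1.3, 0, -0.1, 0, 0, 0, 0, 1.2, 0, -0.1, 0, 0, 0, 0, 1.49, 0, -0.04, 0, 0, 0, 0, 1.48, 0, 0.09, 0, 0, 0, 0, 1.47, 0, 0.22, 0, 0, 0, 0, 1.45, 0, 0.35, 0, 0, 0, 0, 1.41, 0, 0.47, 0, 0, 0, 0, 1.36, 0, 0.59, 0, 0, 0, 0, 1.31, 0, 0.71, 0, 0, 0, 0, 1.24, 0, 0.82, 0, 0, 0, 0, 1.16, 0, 0.92, 0])

```text
time_s: 52.05
tool_pos: [0.5937, 0.0887, 0.2113]
tcp_rot: [[-0.999, 0.043, -0.0], [0.043, 0.999, -0.001], [0.0, -0.001, -1.0]]
wrist_force: [1.0, 0.3, 3.3]
width: 0.005
grasp_force: 1.0
```

```bash
python3 st.py
```

```text
t 52.05 pos [0.5937 0.0887 0.2113] chest [-0.0016  0.0204  0.2113] w 0.5 F [1.  0.3 3.3]
q [-15.  21.   5.  96.  -2.  63.  78.] z az/el [-104.7  -89.9] y az/el [87.6 -0.1]
```

Emit:
carry_out(targets=[0, 0, 0, 1.08, 0, 1.02, 0, 0, 0, 0, 0.99, 0, 1.11, 0, 0, 0, 0, 0.89, 0, 1.19, 0, 0, 0, 0, 0.78, 0, 1.27, 0, 0, 0, 0, 0.66, 0, 1.33, 0, 0, 0, 0, 0.55, 0, 1.38, 0, 0, 0, 0, 0.42, 0, 1.43, 0, 0, 0, 0, 0.3, 0, 1.4, 0, 0, 0, 0, 0.17, 0, 1.2, 0, 0, 0, 0, 0, 0, 0.2, 0, 0, 0, 0, 0, 0, 0, 0])

```text
time_s: 53.42
tool_pos: [0.5352, 0.0909, 0.0952]
tcp_rot: [[-0.999, 0.043, -0.002], [0.043, 0.999, -0.001], [0.002, -0.002, -1.0]]
wrist_force: [0.4, -0.5, -0.2]
width: 0.006
grasp_force: 0.0
```

```bash
python3 st.py
```

```text
t 53.425 pos [0.5352 0.0909 0.0952] chest [-0.0602  0.0202  0.0952] w 0.6 F [ 0.4 -0.5 -0.2]
q [-16.  23.   4. 110.  -2.  47.  77.] z az/el [-142.8  -89.9] y az/el [87.6 -0.1]
```

Emit:
carry_out(targets=[0, 0, 0, 0, 0, 0.4, 0, 0, 0, 0, 0, 0, 0.25, 0, 0, 0, 0, 0, 0, 0, 0])

```text
time_s: 53.8
tool_pos: [0.5352, 0.091, 0.0888]
tcp_rot: [[-0.999, 0.042, -0.002], [0.042, 0.999, -0.001], [0.002, -0.001, -1.0]]
wrist_force: [-0.3, 0.6, 2.9]
width: 0.005
grasp_force: 1.3
```

Emit:
carry_out(targets=[0, 0, 0, 0, 0, 0.1, 0, 0, 0, 0, 0, 0, 0, 0])

```text
time_s: 54.05
tool_pos: [0.5353, 0.091, 0.0886]
tcp_rot: [[-0.999, 0.043, -0.001], [0.043, 0.999, -0.001], [0.001, -0.001, -1.0]]
wrist_force: [-6.5, -0.5, 19.2]
width: 0.01
grasp_force: 9.7
```

Emit:
carry_out(targets=[0, 0, 0, 0, 0, 0.1, 0, 0, 0, 0, 0, 0, 0, 0])

```text
time_s: 54.3
tool_pos: [0.5354, 0.091, 0.0884]
tcp_rot: [[-0.999, 0.043, -0.001], [0.043, 0.999, -0.001], [0.001, -0.001, -1.0]]
wrist_force: [-12.2, -2.6, 35.4]
width: 0.01
grasp_force: 17.9
```

Lid shut. Rise and look at the hasp.

Emit:
carry_out(targets=[0, 0, 0, 0, 0, -1, 0, 0, 0, 0, 0, 0, -4, 0.4, 0, 0, 0, 0, 0, -4, 0.4, 0, 0, 0, -1, 3, -3, 0.4, 0, 0, 0, -2, 3.5, 0, 0.4, 0, 0, 0, 0, 0, 0, 0.4])

```text
time_s: 55.05
tool_pos: [0.5684, 0.1574, 0.2064]
tcp_rot: [[-0.999, 0.039, -0.002], [0.039, 0.999, -0.001], [0.002, -0.001, -1.0]]
wrist_force: [-1.0, -1.2, -1.3]
width: 0.398
grasp_force: 0.0
```

```bash
python3 st.py
python3 - <<'E'
from h import *
T=tool(); s=save('wrist','w7.png'); W=(world(s,T)-C)@RC; g=s['pixels'].astype(int)
m=(W[...,2]>.12)&(W[...,2]<.165)&(abs(W[...,1]-.09)<.02)&(abs(W[...,0])<.06)&(g.max(2)<130)
print(m.sum(),np.percentile(W[m],[2,50,98],axis=0).round(4)); v,u=np.nonzero(m); print(u.min(),u.max(),v.min(),v.max())
k=(abs(W[...,0])<.09)&(abs(W[...,1]+.03)<.05)&(abs(W[...,2]-.0885)<.02); p=W[k]; print('lid',len(p),np.polyfit(p[:,0],p[:,2],1),np.median(p[:,2]))
t=save('side','side6.png'); a=cv2.imread('pics/w7.png'); b=cv2.imread('pics/side6.png')[100:260,180:340]; cv2.imwrite('pics/c6.png',np.hstack([cv2.resize(a,(400,300)),cv2.resize(b,(300,300))]))
E
```

```text
t 55.05 pos [0.5684 0.1574 0.2064] chest [-0.0297  0.088   0.2064] w 37.4 F [-1.  -1.2 -1.3]
q [-21.  20.   3.  98.  -1.  62.  70.] z az/el [-160.9  -89.9] y az/el [87.7 -0. ]
367 [[-0.0272  0.0822  0.1374]
 [-0.0006  0.0903  0.1444]
 [ 0.0081  0.0978  0.1475]]
251 272 180 247
lid 17893 [-0.00074282  0.08944409] 0.08939606481993251
```

View pics/c6.png

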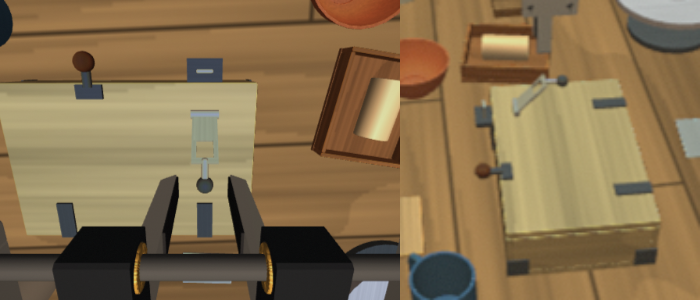

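The lid is shut, the hasp ball is at (205,185) near chest (0,+90), and the odd prop lies in the tray.

Emit:
carry_out(targets=[0, 0, 0, -1.6, 0.1, 0, 0.42, 0, 0, 0, -1.6, 0.1, 0, 0.42, 0, 0, 0, 0, 0, 3, 0.42, 0, 0, 0, 0, 0, 3, 0.42, 0, 0, 0, 0, 0, 1.9, 0.42, 0, 0, 0, 0, 0, 0, 0.42, 0, 0, 0, 0, 0, 0, 0, 0, 0, 0, 0, 0, 0, 0, 0, 0, 0, 0, 0, 0, 0, 0, 0, 0, 0, 0, 0, 0], squeeze=10)

```text
time_s: 56.4
tool_pos: [0.6004, 0.1575, 0.1285]
tcp_rot: [[-0.999, 0.041, 0.0], [0.041, 0.999, 0.001], [0.0, 0.001, -1.0]]
wrist_force: [1.1, 9.1, 1.3]
width: 0.18
grasp_force: 10.0
```

```bash
python3 st.py
```

```text
t 56.4 pos [0.6004 0.1575 0.1285] chest [0.0022 0.0895 0.1285] w 16.9 F [1.1 9.1 1.3]
q [-20.  28.   3.  97.  -2.  55.  72.] z az/el [ 88.2 -89.9] y az/el [87.7  0.1]
```

Emit:
carry_out(targets=[0, 0, 0, 1.06, 0.01, -1.31, 0, 0, 0, 0, 1.32, 0.01, -1.06, 0, 0, 0, 0, 1.51, 0.01, -0.76, 0, 0, 0, 0, 1.63, 0.01, -0.43, 0, 0, 0, 0, 1.69, 0.01, -0.08, 0, 0, 0, 0, 1.67, 0, 0.27, 0, 0, 0, 0, 1.57, 0, 0.62, 0, 0, 0, 0, 1.41, 0, 0.93, 0, 0, 0, 0, 1.19, 0, 1.21, 0, 0, 0, 0, 0.91, 0, 1.43, 0, 0, 0, 0, 0.59, 0, 1.58, 0, 0, 0, 0, 0, 0, 0.15, 0, 0, 0, 0, 0, 0, 0, 0])

```text
time_s: 58.02
tool_pos: [0.4539, 0.1632, 0.1025]
tcp_rot: [[-0.999, 0.041, -0.003], [0.041, 0.999, -0.0], [0.003, -0.0, -1.0]]
wrist_force: [-5.9, 6.9, 0.4]
width: 0.182
grasp_force: 10.0
```

```bash
python3 st.py
```

```text
t 58.025 pos [0.4539 0.1632 0.1025] chest [-0.1444  0.0891  0.1025] w 17.2 F [-5.9  6.9  0.4]
q [-25.  17.   2. 118.  -1.  45.  65.] z az/el [-174.1  -89.9] y az/el [87.6 -0. ]
```

Emit:
carry_out(targets=[0, 0, 0, -0.1, 0, 0.15, 0, 0, 0, 0, 0, 0, 0, 0])

```text
time_s: 58.28
tool_pos: [0.4551, 0.1631, 0.1013]
tcp_rot: [[-0.999, 0.041, -0.002], [0.041, 0.999, -0.0], [0.002, -0.0, -1.0]]
wrist_force: [-4.8, 5.8, 3.0]
width: 0.182
grasp_force: 10.0
```

Emit:
carry_out(targets=[0, 0, 0, 0, 0, 0.15, 0, 0, 0, 0, 0, 0, 0, 0])

```text
time_s: 58.52
tool_pos: [0.4559, 0.1631, 0.1002]
tcp_rot: [[-0.999, 0.042, -0.001], [0.042, 0.999, 0.0], [0.001, 0.0, -1.0]]
wrist_force: [-2.3, 5.5, 7.2]
width: 0.182
grasp_force: 10.0
```

Seated. Open, rise clear, then press the ball lightly with shut fingers and check.

Emit:
carry_out(targets=[0, 0, 0, 0, 0, 0, 0.4, 0, 0, 0, 0, 0, 0, 0.4, 0, 0, 0, 0, 0, -2, 0.4, 0, 0, 0, 0, 0, -4, 0.4, 0, 0, 0, 0, 0, 0, 0, 0, 0, 0, 0, 0, 0, 0, 0, 0, 0, 0, 0, 0, 0, 0, 0, 0, 0, 0, 2, 0, 0, 0, 0, 0, 0, 1.5, 0, 0, 0, 0, 0, 0, 0, 0])

```text
time_s: 59.78
tool_pos: [0.4551, 0.1617, 0.1231]
tcp_rot: [[-0.999, 0.042, -0.004], [0.042, 0.999, -0.002], [0.004, -0.002, -1.0]]
wrist_force: [-0.2, -1.3, -0.0]
width: 0.004
grasp_force: 0.0
```

```bash
python3 st.py
```

```text
t 59.775 pos [0.4551 0.1617 0.1231] chest [-0.1432  0.0877  0.1231] w 0.4 F [-0.2 -1.3 -0. ]
q [-25.  16.   2. 117.  -1.  48.  65.] z az/el [-149.5  -89.8] y az/el [87.6 -0.1]
```

Emit:
carry_out(targets=[0, 0, 0, 0, 0, 0.2, 0, 0, 0, 0, 0, 0, 0, 0])

```text
time_s: 60.02
tool_pos: [0.4554, 0.1619, 0.1222]
tcp_rot: [[-0.999, 0.042, -0.002], [0.042, 0.999, -0.002], [0.002, -0.002, -1.0]]
wrist_force: [-1.7, -1.0, 4.3]
width: 0.004
grasp_force: 2.5
```

Emit:
carry_out(targets=[0, 0, 0, 0, 0, -4, 0, 0, 0, 0, 0, 0, -5, 0, 0, 0, 0, 4, 0, -5, 0, 0, 0, 0, 4, 0, 0, 0, 0, 0, 0, 4, 0, 0, 0, 0, 0, 0, 0, 0, 0, 0])

```text
time_s: 60.78
tool_pos: [0.3351, 0.1673, 0.2616]
tcp_rot: [[-0.999, 0.041, -0.001], [0.041, 0.999, -0.001], [0.001, -0.001, -1.0]]
wrist_force: [0.3, -0.5, 0.0]
width: 0.003
grasp_force: 0.0
```

```bash
python3 st.py
python3 - <<'E'
from h import *
T=tool(); s=save('wrist','w8.png'); t=save('side','side8.png'); a=cv2.imread('pics/w8.png'); b=cv2.imread('pics/side8.png')[90:250,150:330]
W=(world(t)-C)@RC; g=t['pixels'].astype(int)
m=(abs(W[...,1]-.09)<.02)&(abs(W[...,0]+.143)<.02)&(W[...,2]>.1)&(W[...,2]<.14); print(m.sum(),np.median(W[m],0).round(4),W[m][:,2].max())
k=(abs(W[...,0])<.09)&(abs(W[...,1])<.1)&(abs(W[...,2]-.0885)<.03); p=W[k]; print('lid slope',np.polyfit(p[:,0],p[:,2],1))
cv2.imwrite('pics/c7.png',np.hstack([cv2.resize(a,(400,300)),cv2.resize(b,(340,300))]))
E
```

```text
t 60.775 pos [0.3351 0.1673 0.2616] chest [-0.2633  0.0883  0.2616] w 0.2 F [ 0.3 -0.5  0. ]
q [-29.  -6.  -2. 120.  -0.  66.  57.] z az/el [-138.9  -89.9] y az/el [87.7 -0.1]
44 [-0.1419  0.0849  0.1164] 0.1227116693809851
lid slope [-0.0019944   0.08903234]
```

View pics/c7.png

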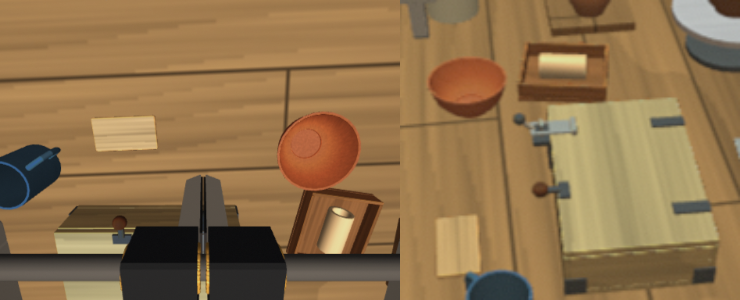

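The final picture shows the lid shut and the hasp down over its staple, ball at (520,120) and top 0.1227 m. The odd prop is in the tray and the mug and bowl are where they were.

```bash
python3 -c "
from cell import finish_job; print(finish_job())"
```

```text
the job is handed in; nothing more can be done
None
```

The job is handed in: the odd prop is in the tray, both full-length props lie centred in the outer cradles, the lid is shut, the hasp is over its staple, and the mug and bowl were left alone; `finish_job` returned no verdict.

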